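Lay up and clamp a stepped rubber mount

TASK

Crank the lay-up clamp open and build the stepped mount in its nest: the aluminium base plate flat on the bed, on it every coloured rubber slab that is on the bench in order of width with the widest lowest, and the brass cap plate on top, all lengthwise between fence and jaw and centred on the white line. Only when the whole stack is laid, crank the jaw shut so that it squares the stack up against the fence and the orange sprung pad is pushed roughly halfway into the jaw, then let go. Do not knock over the glass beaker.

Things in the scene. Friction and masses are not known exactly. Their poses are not given: they have to be found in the camera images.
- clamp: Lay-up clamp fixed to the bench: grey bed 100 (its x) by 375 mm (its y), top 20 mm above the bench. Along +y: steel fence (inner face at y = -75 mm, top at 90 mm), nest, blue jaw with orange pad, blue gearbox with crank. The nest's x sides are open; a white line on the bed marks x = 0. Origin at bench level under that line, 75 mm from the fence face.
- seat (a point): Point on the bed top (20 mm above the bench), on the white line, 55 mm from the fence face: the centre of the stack's footprint when the stack is against the fence. Axes are those of the clamp (y points away from the fence towards the jaw).
- pad_face (a point): Centre of the face of the orange pad that looks at the fence; pad 90 mm wide (x), reaching from 23 to 89 mm above the bench. Its distance from the fence face (75 mm on the -y side of the clamp's origin) is the opening of the nest: 145 mm fully open.
- jaw (a joint): Travel of the jaw towards the fence, m: 0 fully open (nest 145 mm long), 0.092 the most closed. It moves 5 mm per rad of crank.
- pad (a joint): How far the orange sprung pad is pushed back into the jaw, m: 0 free to 0.012 fully in. Spring: 4 N preload plus 2 N per mm. It reads 0 until something is squeezed.
- crank (a joint): Crank angle, rad: 0 = jaw fully open (hard stop just beyond), growing as it turns clockwise seen from above, which moves the jaw towards the fence; most 18.4. It starts between 11 and 16, where the nest is too short for the parts, and stays where it is left. Turning takes 4 to 6 N at the knob.
- crank_axis (a point): Point on the vertical axis of the crank, 80 mm above the bench.
- crank_knob (a point): Middle of the crank's red upright handle, 86 mm above the bench. Handle 24 mm across, 38 mm tall (64 to 102 mm above the bench), 50 mm from the crank axis, on a flat steel arm whose top is 63 mm above the bench. It spins freely on its pin, so it can be pinched from above and led around without turning the hand.
- base_plate: Aluminium base plate, 70 mm (its x) by 110 mm (its y) by 12 mm thick, 0.25 kg, bottom part of the stack. Origin at its centre, z through the thickness; either face may be up.
- cap_plate: Brass cap plate, 30 mm (its x) by 110 mm (its y) by 12 mm thick, 0.12 kg, top part of the stack. Origin at its centre, z through the thickness; either face may be up.
- slab_62: Brick-red hard-rubber slab, 62 mm (its x) by 110 mm (its y) by 16 mm thick, about 0.1 kg. Origin at its centre, z through the thickness; either face may be up. Not on the bench in every start.
- slab_54: Blue hard-rubber slab, 54 mm (its x) by 110 mm (its y) by 16 mm thick, about 0.1 kg. Origin at its centre, z through the thickness; either face may be up. Not on the bench in every start.
- slab_46: Green hard-rubber slab, 46 mm (its x) by 110 mm (its y) by 16 mm thick, about 0.1 kg. Origin at its centre, z through the thickness; either face may be up. Not on the bench in every start.
- slab_38: Pink hard-rubber slab, 38 mm (its x) by 110 mm (its y) by 16 mm thick, about 0.1 kg. Origin at its centre, z through the thickness; either face may be up. Not on the bench in every start.
- beaker: Bystander: glass beaker, 70 mm across the rim, 90 mm tall, origin under its centre.
Mind the look-alikes: they are no part of the job. Several things have the shape of the base_plate; the one meant has the colours described above.

How it is judged:
By the outcome, as a careful person would: the job done as asked, in the order asked, and still so for the second after the job is handed in, with the robot touching nothing.
Of slab_62, slab_54, slab_46, slab_38 only 2 to 4 are there at a start; the rules pass over those that are not, and their reading is None.
At some moment in a run one of base_plate, slab_62, slab_54 may be knocked a few centimetres aside while the robot is not near it.
Once in a run the grip may slacken for a moment while it holds something.
It also fails if it takes over 210 s, if anything falls off the work surface, if the arm or the gripper's body presses on something with over 40 N, if the wrist force passes 120 N, or if a joint passes its speed limit or range.

ROBOT

A 6-joint arm with a two-finger parallel gripper is mounted at the origin on the work surface. World frame = base frame: x ahead of the robot, y to its left, z up, the work surface at z = 0. Lengths are in mm, angles in rad, forces in N, time in s.
With the tool pointing down it reaches from about 275 to 750 mm from the base axis. Payload 10.2 kg.
Tool frame: the origin (TCP) lies between the finger pads; the fingertips stand 11 mm ahead of it and the grasp point (between the pads) lies 8 mm behind it; z points along the fingers, y is the direction in which the jaws open and shut (so a half turn about z gives the same grasp; the last joint's range is limited). The gripper opens to 88 mm and grips with 3 to 60 N. Pads are 18 mm wide; open, the fingers measure 123 mm over their backs; the gripper's body (75 mm by 187 mm) begins 45 mm behind the grasp point.
Start: joints at [-1.463, 0.313, 1.498, -0, 1.331, -0.223], TCP at [170.507, -496.547, 249.72] pointing down, gripper open.
Joint ranges: [-2.94, 2.94], [-0.97, 2.17], [0.19, 2.56], [-1.23, 4.37], [0.02, 3.11], [-2.88, 2.88]. Speed limits (rad/s): [2.39, 2.39, 3.01, 3.14, 3.14, 3.14].

INTERFACE

Orientations are given as a 3x3 rotation matrix whose columns are the frame's x, y, z axes.
In Python, from bench import ctrl gives the robot as it stands.
- The arm moves only by the tool carry_out, never from a script. Its arguments are lists of equal length, an entry for each row: "translation": the shift along the tool's x, y, z in units of 30 mm (1.0 is 30 mm), a list of three; "delta_rot": the turn, a rotation vector about the tool's x, y, z in units of 6 degrees (1.0 is 6 degrees), a list of three. A call has 1 to 20 rows; each row is the pose to reach, as a shift and turn from the pose measured when the call began, along the tool's axes at that moment; what a row does not reach only later rows make up. A row lasts 1/12 s, in which the tool goes at most 41.7 mm and 7.16 degrees, less where a joint would pass 70% of its speed; a pose out of reach is approached as far as the arm can. A call with a gripper value outside its range is refused whole. "gripper" is the finger opening in mm, from 0 to 88.1, set as the call begins (left out, the last holds). The fingers move at their own pace and stop on an object; the grip force is fixed at half the most. Time passes only in rows, so rows that repeat a pose let the fingers close. It gives the time, the measured TCP pose, the force and the opening at its end, in the units of the state.
- ctrl.get_state(): the state, without advancing time (a new reading comes with each control period).
- ctrl.get_image(name): name is "scene" or "top"; returns the picture (420x560x3 uint8, red, green, blue); there is no depth.
- ctrl.camera_info(name): a dict with "vfov" (degrees; the focal length in pixels is half the picture's height over the tangent of half this angle, whatever the lens; pixels are square), "cx", "cy" (the principal point, pixels), "k1" (the pictures are not rectified: a ray, as slopes to the right and down, at radius r is drawn at 1 + k1 r^2 times it, then the intrinsics apply), "R" (3x3) and "t" (3): a world point X has camera coordinates R X + t. Camera axes: x right, y down, z forward; pixel columns grow to the right and rows downward; lengths in mm; the calibration is good to about 2 mm. A picture is of the moment at which its call begins. camera_info takes no time and is no camera call.
- ctrl.hand_in(): hands the job in, once; it reports no verdict.
The state is a dict: "time": time; "joint_pos": joint angles; "qd": joint speeds; "joint_efforts": joint torques, N m; "ee_pos": TCP position; "ee_rot": TCP orientation; "force": force on the tool from outside, world axes, zero at the start; "moment": the same for the moment, N m; "opening": opening from 0.0 (shut) to 1.0 (fully open).
Only numpy, scipy, OpenCV 4.12 (cv2) and the standard library are available. Lean on these libraries where they do the work, as an engineer would, in place of code of your own. Each camera call takes 0.05 s, during which the arm holds its last target.

## Working session

There is one attempt and no reset: what is moved stays moved. The work goes in short steps, Python scripts to look and compute and a tool call to move; the robot and the scene stay as the last step left them, time stands still between calls to the robot, and variables do not carry over. Pictures are saved under pics/ and viewed, and the job is handed in when it is done.

Besides the shell and the picture viewer there is one more tool, called after "Call:" as name(argument=value, ...) on one line, values as JSON. carry_out: Moves the arm, as the interface text tells. Its arguments: {"type":"object","properties":{"translation":{"type":"array","items":{"type":"array","items":{"type":"number"}}},"delta_rot":{"type":"array","items":{"type":"array","items":{"type":"number"}}},"gripper":{"type":"number"}},"required":["translation","delta_rot"]}

```bash
mkdir -p pics; ls
python3 - <<'E'
from bench import ctrl
import cv2
for n in("scene","top"):
    im=ctrl.get_image(n); cv2.imwrite(f"pics/{n}0.png",im[:,:,::-1]); print(ctrl.camera_info(n))
s=ctrl.get_state(); print(s)
E
```

```text
pics
{'vfov': 46.249061809323145, 'cx': 278.34162097408273, 'cy': 208.31383427088556, 'k1': 0.002132808990115725, 'R': array([[ 0.73966368,  0.67296422,  0.00409833],
       [ 0.38994868, -0.42361841, -0.81761083],
       [-0.5484867 ,  0.60635518, -0.57575666]]), 't': array([-358.98401939,  -96.06029707, 1539.84198898])}
{'vfov': 42.82446165591743, 'cx': 288.72503229031184, 'cy': 208.26999528997055, 'k1': -0.04925188870238219, 'R': array([[ 0.00883874, -0.9997683 , -0.01962717],
       [-0.99588533, -0.00703071, -0.09034918],
       [ 0.09019025,  0.02034499, -0.99571673]]), 't': array([  74.4976693 ,  427.17919277, 1551.09489603])}
{'time': 0.1, 'joint_pos': array([-1.46338996e+00,  3.13377017e-01,  1.49831823e+00, -4.74923047e-06,
        1.33097268e+00, -2.23441505e-01]), 'qd': array([ 0.00044347, -0.00129872, -0.00179015,  0.00149486,  0.00016821,
        0.00091897]), 'joint_efforts': array([ 4.00831690e-03, -4.02815187e+01, -2.52642703e+01,  6.96577714e-02,
        3.42947105e-02, -6.32494334e-05]), 'ee_pos': array([ 170.48977484, -496.34730085,  249.24314055]), 'ee_rot': array([[ 9.45766905e-01,  3.24846036e-01, -1.19856158e-04],
       [ 3.24845974e-01, -9.45766330e-01,  1.06858402e-03],
       [ 2.33769365e-04, -1.04956619e-03, -9.99999422e-01]]), 'force': array([-0.79146726,  1.34113184,  0.16701194]), 'moment': array([-0.00844086,  0.0520202 , -0.00891406]), 'opening': 0.9979896396465978}
```

View pics/scene0.png

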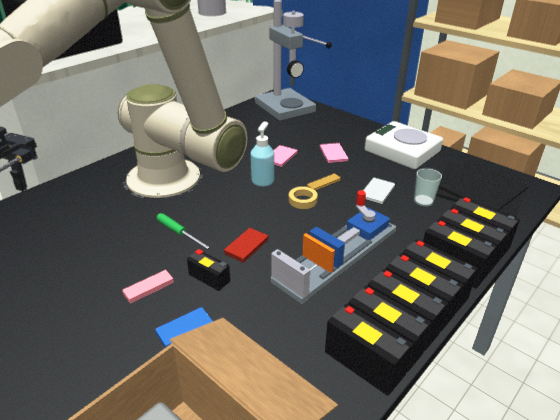

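View pics/top0.png

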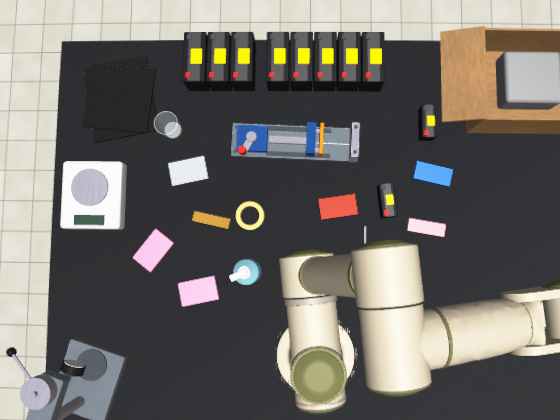

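```bash
cat > h.py <<'E'
import numpy as np, cv2
from bench import ctrl
def cam(n):
    c=ctrl.camera_info(n); f=210/np.tan(np.radians(c['vfov']/2)); return c,f
def ray(n,u,v):
    c,f=cam(n); x=(u-c['cx'])/f; y=(v-c['cy'])/f
    rd=np.hypot(x,y); r=rd
    for _ in range(20): r=rd/(1+c['k1']*r*r)
    k=1+c['k1']*r*r
    d=np.array([x/k,y/k,1.]); R=np.array(c['R']); 
    return -R.T@c['t'], R.T@d
def onz(n,u,v,z):
    o,d=ray(n,u,v); return o+d*(z-o[2])/d[2]
def proj(n,X):
    c,f=cam(n); p=c['R']@np.array(X,float)+c['t']; x,y=p[:2]/p[2]; k=1+c['k1']*(x*x+y*y)
    return np.array([f*x*k+c['cx'],f*y*k+c['cy']])
def two(u1,u2):
    """u1 top pixel,u2 scene pixel -> point"""
    o1,d1=ray('top',*u1); o2,d2=ray('scene',*u2)
    A=np.stack([d1,-d2],1); s=np.linalg.lstsq(A,o2-o1,rcond=None)[0]
    p,q=o1+s[0]*d1,o2+s[1]*d2
    return (p+q)/2,np.linalg.norm(p-q)
def grab(n,name=None):
    im=ctrl.get_image(n)
    if name: cv2.imwrite(f'pics/{name}.png',im[:,:,::-1])
    return im
def crop(im,x0,y0,x1,y1,s,name):
    cv2.imwrite(f'pics/{name}.png',cv2.resize(im[y0:y1,x0:x1,::-1],None,fx=s,fy=s,interpolation=cv2.INTER_CUBIC))
def rectfit(n,mask,z):
    """largest blob in mask -> min area rect at height z : centre, sizes, angle of long axis"""
    cs,_=cv2.findContours(mask.astype(np.uint8),cv2.RETR_EXTERNAL,cv2.CHAIN_APPROX_NONE)
    c=max(cs,key=cv2.contourArea)[:,0,:]
    P=np.array([onz(n,u,v,z)[:2] for u,v in c],np.float32)
    (cx,cy),(w,h),a=cv2.minAreaRect(P)
    m=np.array(mask); 
    b=cv2.boxPoints(((cx,cy),(w,h),a)); e1=b[1]-b[0]; e2=b[2]-b[1]
    l=e1 if np.linalg.norm(e1)>np.linalg.norm(e2) else e2
    return np.array([cx,cy]),sorted([w,h]),np.arctan2(l[1],l[0])%np.pi
E
python3 - <<'E'
from h import *
im=cv2.imread('pics/top0.png')[:,:,::-1]
crop(im,130,90,270,195,5.5,'c1'); crop(im,300,90,460,250,3.7,'c2');
im=cv2.imread('pics/scene0.png')[:,:,::-1]
crop(im,250,130,450,280,4,'c3')
E
```

```text
(no output)
```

View pics/c1.png

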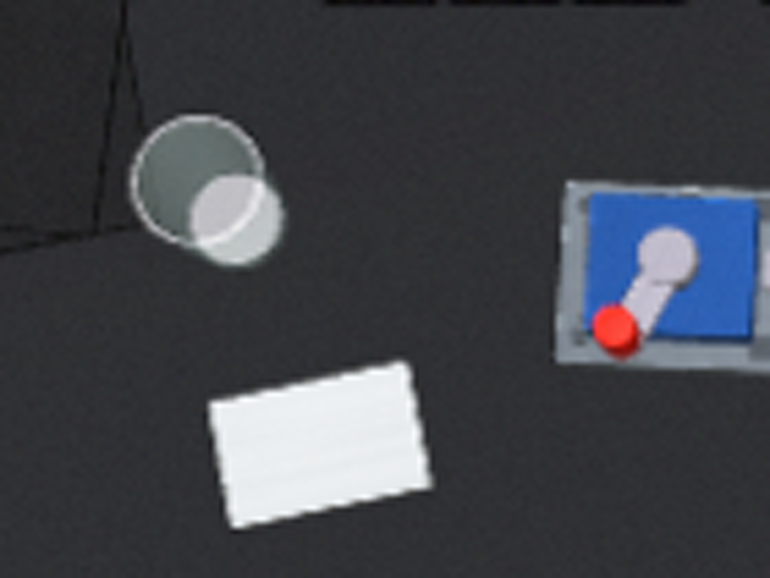

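View pics/c2.png

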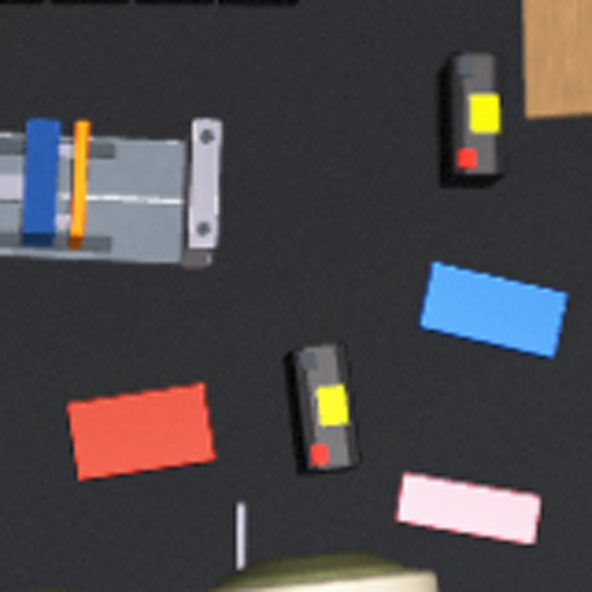

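View pics/c3.png

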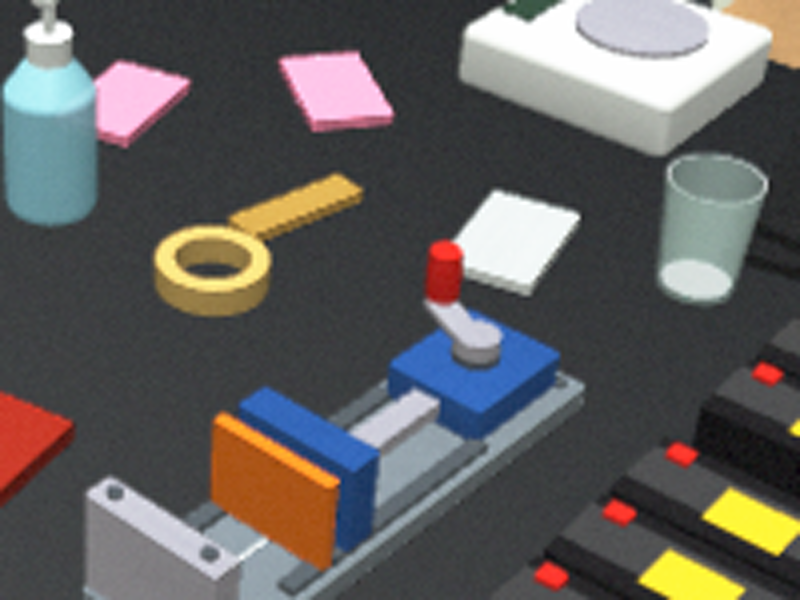

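Run:
```python
from h import *
im=cv2.imread('pics/top0.png')[:,:,::-1]; sc=cv2.imread('pics/scene0.png')[:,:,::-1]
hsv=cv2.cvtColor(np.ascontiguousarray(im),cv2.COLOR_RGB2HSV).astype(int)
H,S,V=hsv[...,0],hsv[...,1],hsv[...,2]
def box(m,x0,y0,x1,y1):
    o=np.zeros_like(m); o[y0:y1,x0:x1]=m[y0:y1,x0:x1]; return o
for nm,m,b,z in [('base',(V>150),(160,150,215,190),12),('cap',(S>100)&(V>100),(185,205,232,232),12),('red',(S>100)&(V>100),(310,190,365,222),16),('blue',(S>100)&(V>100),(405,155,460,190),16),('pink',(V>150),(400,212,450,240),16)]:
    c,s,a=rectfit('top',box(m,*b),z); print(nm,c.round(1),np.round(s,1),round(np.degrees(a),1), box(m,*b).sum())
# orange pad top edge / knob
def cen(m): ys,xs=np.nonzero(m); return xs.mean(),ys.mean()
kt=box((S>180)&(V>150)&((H<8)|(H>172)),225,140,255,160); print('knob px',cen(kt),kt.sum(),onz('top',*cen(kt),102))
h2=cv2.cvtColor(np.ascontiguousarray(sc),cv2.COLOR_RGB2HSV).astype(int)
m2=box((h2[...,1]>180)&((h2[...,0]<8)|(h2[...,0]>172))&(h2[...,2]>100),350,185,372,210); print('knob scene',cen(m2))
print(two(cen(kt),cen(m2)))
# bed corners: fit lines on crop c1/c2
for u,v in [(300+193/3.7,90+120/3.7),(300+220/3.7,90+120/3.7),(300+190/3.7,90+247/3.7),(300+216/3.7,90+247/3.7)]: print('fence top',onz('top',u,v,90).round(1))
for u,v in [(300+80/3.7,90+198.5/3.7),(300+180/3.7,90+201.5/3.7)]: print('line',onz('top',u,v,20).round(1))
for u,v in [(130+570/5.5,90+181/5.5),(130+557/5.5,90+361/5.5)]: print('bed far',onz('top',u,v,20).round(1))
for u,v in [(130+667/5.5,90+257/5.5)]: print('axis',onz('top',u,v,72).round(1))
for u,v in [(300+77/3.7,90+122/3.7),(300+90/3.7,90+122/3.7),(300+70/3.7,90+247/3.7),(300+83/3.7,90+247/3.7)]: print('pad top',onz('top',u,v,89).round(1))
crop(im,225,110,370,170,5.4,'c4')
print('beaker',onz('top',130+237/5.5,90+222/5.5,2))
```

```text
base [538.6 381. ] [ 70.  111.3] 101.9 859
cap [392.9 308.1] [ 32.2 112.1] 77.7 412
red [434.6 -66.2] [ 63.6 111.5] 98.9 822
blue [ 533.9 -346.8] [ 54.9 112.8] 76.7 701
pink [ 374.8 -325.2] [ 39.8 110.9] 80.6 514
knob px (np.float64(241.47727272727272), np.float64(149.0909090909091)) 44 [585.54968858 210.77803785 102.        ]
knob scene (np.float64(360.537037037037), np.float64(197.4814814814815))
(array([587.17785846, 211.37068796,  88.20841548]), np.float64(2.9265178045196403))
fence top [ 666.5 -101.8   90. ]
fence top [ 666.7 -122.5   90. ]
fence top [567.6 -99.1  90. ]
fence top [ 567.7 -119.    90. ]
line [619.7 -18.   20. ]
line [617.7 -98.   20. ]
bed far [681.6 244.8  20. ]
bed far [582.3 249.9  20. ]
axis [627.9 186.5  72. ]
pad top [664.8 -12.7  89. ]
pad top [664.8 -22.7  89. ]
pad top [567.2  -7.6  89. ]
pad top [567.3 -17.6  89. ]
beaker [662.82230332 430.89164583   2.        ]
```

View pics/c4.png

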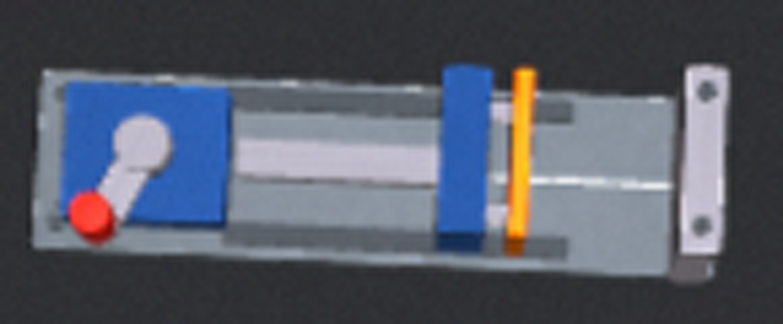

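Run:
```python
from h import *
P=lambda c,z:onz('top',225+(c[0]+.5)/5.4-.5,110+(c[1]+.5)/5.4-.5,z)[:2]
def ang(a,b): d=b-a; return np.degrees(np.arctan2(d[1],d[0]))
for a,b,z in [((672,96),(45,70),20),((670,273),(33,246),20),((670,186),(530,181),20),((686,66),(682,253),90),((535,69),(524,240),89),((45,70),(33,246),20)]:
    p,q=P(a,z),P(b,z); print(p.round(1),q.round(1),ang(p,q).round(2))
im=cv2.imread('pics/top0.png')[:,:,::-1]
# subpixel edges of bed: gradient along columns
g=cv2.cvtColor(np.ascontiguousarray(im),cv2.COLOR_RGB2GRAY).astype(float)
up=[];lo=[]
for u in range(240,348):
    col=g[:,u]; 
    for lst,r in ((up,range(118,135)),(lo,range(165,148,-1))):
        for v in r:
            v2=v+(1 if lst is up else -1)
            if col[v]<85<=col[v2]:
                f=(85-col[v])/(col[v2]-col[v]); lst.append(onz('top',u,v+f*(v2-v),20)[:2]);break
for l in (up,lo):
    l=np.array(l); vx,vy,x0,y0=cv2.fitLine(l.astype(np.float32),cv2.DIST_HUBER,0,.01,.01).ravel(); print(len(l),np.degrees(np.arctan2(vy,vx)),'x at y=0,-20',x0-vx/vy*y0)
print('axis',P((143,140),71),'knob',P((92,213),102))
```

```text
[669.4 -99.3] [682.6 247. ] 87.81
[570.6 -98. ] [583.8 251.7] 87.84
[619.  -98.1] [621.3 -21.3] 88.25
[ 668.3 -100.3] [568.4 -97.8] 178.62
[666.6 -20.8] [575.  -15.3] 176.52
[682.6 247. ] [583.8 251.7] 177.29
108 87.76062 x at y=0,-20 673.47687
108 87.63883 x at y=0,-20 571.7526
axis [631.66133948 187.21186434] knob [585.70540994 210.35053912]
```

Call:
carry_out(translation=[[20.79,-17.8,1.63],[20.79,-17.8,1.63],[20.79,-17.8,1.63],[20.79,-17.8,1.63],[20.79,-17.8,1.63],[20.79,-17.8,1.63],[20.79,-17.8,1.63],[20.79,-17.8,1.63],[20.79,-17.8,1.63],[20.79,-17.8,1.63],[20.79,-17.8,1.63],[20.79,-17.8,1.63],[20.79,-17.8,1.63],[20.79,-17.8,1.63],[20.79,-17.8,1.63],[20.79,-17.8,1.63],[20.79,-17.8,1.63],[20.79,-17.8,1.63],[20.79,-17.8,1.63],[20.79,-17.8,1.63]], delta_rot=[[0,0,3.16],[0,0,3.16],[0,0,3.16],[0,0,3.16],[0,0,3.16],[0,0,3.16],[0,0,3.16],[0,0,3.16],[0,0,3.16],[0,0,3.16],[0,0,3.16],[0,0,3.16],[0,0,3.16],[0,0,3.16],[0,0,3.16],[0,0,3.16],[0,0,3.16],[0,0,3.16],[0,0,3.16],[0,0,3.16]], gripper=60)

```text
time: 1.77
ee_pos: [587.4, 214.3, 200.2]
ee_rot: [[1.0, 0.001, -0.001], [0.001, -1.0, 0.001], [-0.001, -0.001, -1.0]]
force: [-0.8, 0.0, 0.6]
opening: 0.68
```

Run:
```python
from h import *
im=grab('top','top1'); grab('scene','scene1'); print(ctrl.get_state()['ee_pos'])
```

```text
[587.43532843 214.80709082 199.2872539 ]
```

View pics/top1.png

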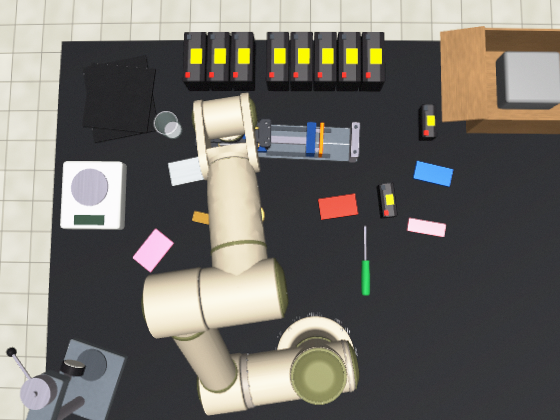

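View pics/scene1.png

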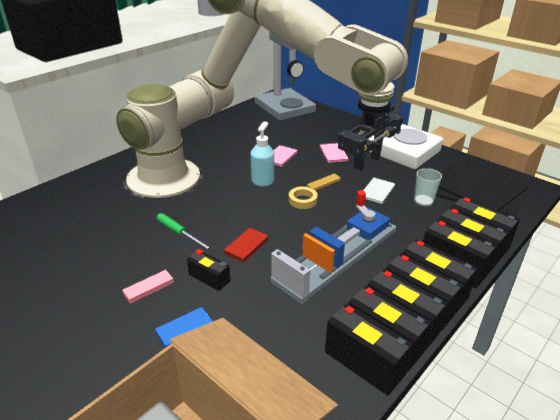

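Call:
carry_out(translation=[[-0.03,0.13,0.7],[-0.03,0.13,1.5],[-0.03,0.13,2.3],[-0.03,0.13,3.0],[-0.03,0.13,3.5],[-0.03,0.13,3.91],[-0.03,0.13,3.91],[-0.03,0.13,3.91]], delta_rot=[[0,0,0],[0,0,0],[0,0,0],[0,0,0],[0,0,0],[0,0,0],[0,0,0],[0,0,0]])

```text
time: 2.53
ee_pos: [586.3, 210.7, 82.1]
ee_rot: [[1.0, 0.003, -0.002], [0.003, -1.0, 0.001], [-0.002, -0.001, -1.0]]
force: [0.6, -0.5, 0.4]
opening: 0.683
```

Run:
```python
from h import *
im=grab('scene'); crop(im,290,120,450,240,5,'s2')
s=ctrl.get_state();print(s['ee_pos'],s['force'])
```

```text
[586.70916188 210.90515265  82.87286837] [ 0.47067853 -0.40289438  0.83525774]
```

View pics/s2.png

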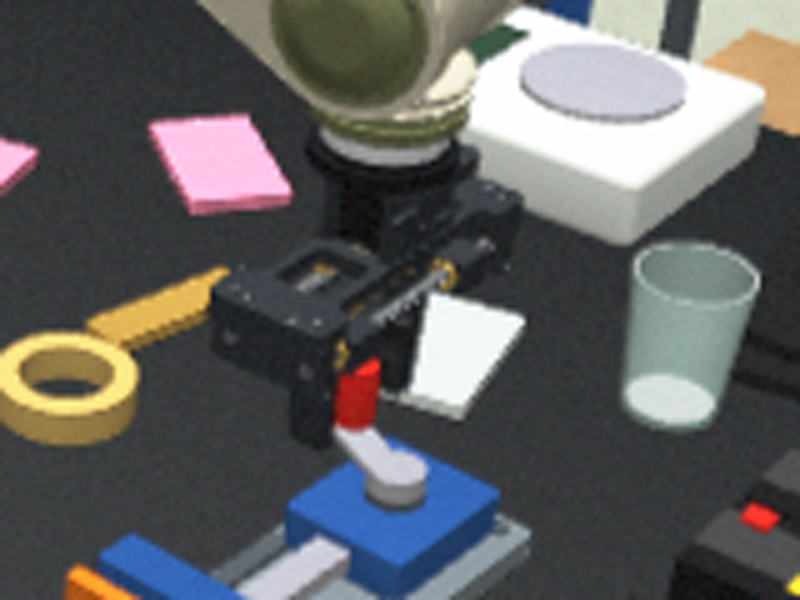

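Call:
carry_out(translation=[[0,0,0],[0,0,0],[0,0,0],[0,0,0],[0,0,0],[0,0,0]], delta_rot=[[0,0,0],[0,0,0],[0,0,0],[0,0,0],[0,0,0],[0,0,0]], gripper=10)

```text
time: 3.08
ee_pos: [586.7, 211.5, 83.1]
ee_rot: [[1.0, 0.003, -0.0], [0.003, -1.0, 0.003], [-0.0, -0.003, -1.0]]
force: [-1.5, 3.2, 0.8]
opening: 0.258
```

```bash
cat > circ.py <<'E'
import sys,json,numpy as np
from h import ctrl
def rows(cx,cy,dphi,n,step,r=50,z=None):
    s=ctrl.get_state(); p=s['ee_pos']; R=s['ee_rot']
    phi0=np.arctan2(p[1]-cy,p[0]-cx); out=[]
    for i in range(1,n+1):
        ph=phi0+step*i
        d=np.array([cx+r*np.cos(ph)-p[0],cy+r*np.sin(ph)-p[1],0 if z is None else z-p[2]])
        out.append([round(float(v),2) for v in (R.T@d)/30])
    print(round(np.degrees(phi0),1),p.round(1),s['force'].round(1)); print(json.dumps(out))
a=[float(x) for x in sys.argv[1:]]
rows(a[0],a[1],0,int(a[2]),a[3],z=a[4] if len(a)>4 else None)
E
python3 circ.py 630.5 187.3 8 0.2 82
```

```text
151.0 [586.7 211.5  83.1] [-1.5  3.2  0.8]
[[-0.13, 0.31, 0.04], [-0.2, 0.63, 0.04], [-0.2, 0.96, 0.04], [-0.14, 1.29, 0.03], [-0.01, 1.6, 0.03], [0.17, 1.87, 0.03], [0.41, 2.11, 0.03], [0.69, 2.29, 0.03]]
```

Call:
carry_out(translation=[[-0.13,0.31,0.04],[-0.2,0.63,0.04],[-0.2,0.96,0.04],[-0.14,1.29,0.03],[-0.01,1.6,0.03],[0.17,1.87,0.03],[0.41,2.11,0.03],[0.69,2.29,0.03]], delta_rot=[[0,0,0],[0,0,0],[0,0,0],[0,0,0],[0,0,0],[0,0,0],[0,0,0],[0,0,0]])

```text
time: 3.75
ee_pos: [609.2, 145.4, 83.0]
ee_rot: [[1.0, 0.003, 0.005], [0.003, -1.0, 0.008], [0.005, -0.008, -1.0]]
force: [5.5, 22.1, 1.2]
opening: 0.256
```

```bash
python3 - <<'E'
from h import *
im=grab('scene'); crop(im,230,150,450,300,3.6,'s3')
E
python3 circ.py 630.5 187.3 20 0.24 82
```

```text
-115.3 [610.4 144.8  83.1] [ 9.5 16.4  0. ]
[[0.33, 0.22, 0.04], [0.73, 0.25, 0.04], [1.13, 0.19, 0.04], [1.49, 0.04, 0.04], [1.82, -0.2, 0.05], [2.07, -0.51, 0.05], [2.25, -0.87, 0.06], [2.33, -1.26, 0.06], [2.32, -1.65, 0.06], [2.22, -2.04, 0.07], [2.02, -2.39, 0.07], [1.75, -2.68, 0.07], [1.42, -2.9, 0.07], [1.05, -3.04, 0.07], [0.65, -3.08, 0.07], [0.25, -3.03, 0.06], [-0.12, -2.88, 0.06], [-0.44, -2.65, 0.06], [-0.71, -2.35, 0.05], [-0.89, -2.0, 0.05]]
```

View pics/s3.png

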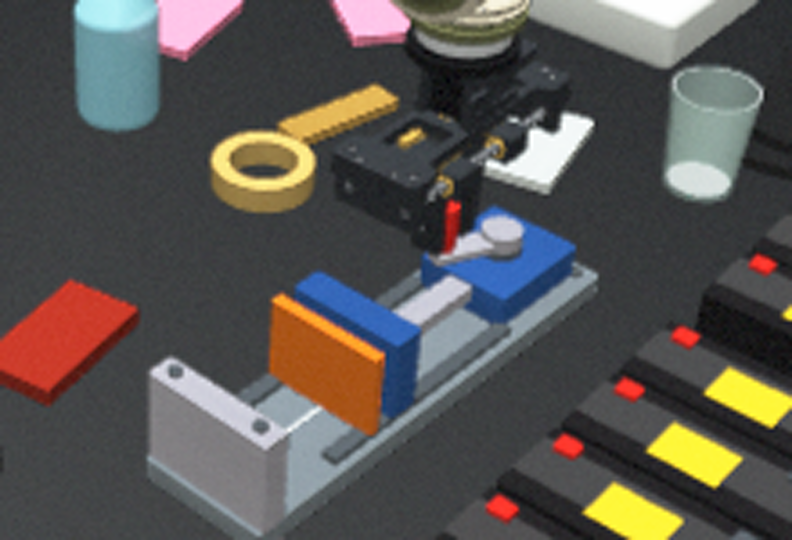

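```bash
python3 circ.py 631.8 189.8 20 0.22 83
```

```text
-115.4 [610.4 144.8  83.1] [ 9.5 16.4  0. ]
[[0.34, 0.13, 0.0], [0.71, 0.17, 0.0], [1.07, 0.13, 0.01], [1.42, 0.02, 0.01], [1.73, -0.17, 0.01], [1.99, -0.43, 0.02], [2.2, -0.73, 0.02], [2.33, -1.07, 0.03], [2.38, -1.44, 0.03], [2.35, -1.8, 0.03], [2.25, -2.15, 0.03], [2.07, -2.47, 0.04], [1.82, -2.74, 0.04], [1.53, -2.95, 0.04], [1.19, -3.09, 0.04], [0.83, -3.16, 0.03], [0.46, -3.14, 0.03], [0.11, -3.05, 0.03], [-0.21, -2.88, 0.03], [-0.49, -2.64, 0.02]]
```

Call:
carry_out(translation=[[0.34,0.13,0.0],[0.71,0.17,0.0],[1.07,0.13,0.01],[1.42,0.02,0.01],[1.73,-0.17,0.01],[1.99,-0.43,0.02],[2.2,-0.73,0.02],[2.33,-1.07,0.03],[2.38,-1.44,0.03],[2.35,-1.8,0.03],[2.25,-2.15,0.03],[2.07,-2.47,0.04],[1.82,-2.74,0.04],[1.53,-2.95,0.04],[1.19,-3.09,0.04],[0.83,-3.16,0.03],[0.46,-3.14,0.03],[0.11,-3.05,0.03],[-0.21,-2.88,0.03],[-0.49,-2.64,0.02]], delta_rot=[[0,0,0],[0,0,0],[0,0,0],[0,0,0],[0,0,0],[0,0,0],[0,0,0],[0,0,0],[0,0,0],[0,0,0],[0,0,0],[0,0,0],[0,0,0],[0,0,0],[0,0,0],[0,0,0],[0,0,0],[0,0,0],[0,0,0],[0,0,0]])

```text
time: 5.47
ee_pos: [595.5, 224.7, 83.3]
ee_rot: [[1.0, 0.003, 0.008], [0.003, -1.0, 0.01], [0.008, -0.01, -1.0]]
force: [5.9, 1.4, -2.5]
opening: 0.256
```

```bash
python3 circ.py 631.8 189.8 20 0.22 83
```

```text
136.2 [595.5 224.7  83.3] [ 5.9  1.4 -2.5]
[[-0.22, 0.3, 0.0], [-0.37, 0.63, 0.0], [-0.45, 0.99, -0.0], [-0.45, 1.35, -0.01], [-0.37, 1.71, -0.01], [-0.21, 2.04, -0.01], [0.01, 2.33, -0.01], [0.29, 2.56, -0.01], [0.62, 2.73, -0.01], [0.98, 2.82, -0.01], [1.34, 2.83, -0.01], [1.7, 2.76, -0.0], [2.04, 2.61, 0.0], [2.33, 2.4, 0.01], [2.57, 2.12, 0.01], [2.75, 1.8, 0.01], [2.85, 1.45, 0.02], [2.87, 1.08, 0.02], [2.81, 0.72, 0.03], [2.68, 0.38, 0.03]]
```

Call:
carry_out(translation=[[-0.22,0.3,0.0],[-0.37,0.63,0.0],[-0.45,0.99,0.0],[-0.45,1.35,-0.01],[-0.37,1.71,-0.01],[-0.21,2.04,-0.01],[0.01,2.33,-0.01],[0.29,2.56,-0.01],[0.62,2.73,-0.01],[0.98,2.82,-0.01],[1.34,2.83,-0.01],[1.7,2.76,0.0],[2.04,2.61,0.0],[2.33,2.4,0.01],[2.57,2.12,0.01],[2.75,1.8,0.01],[2.85,1.45,0.02],[2.87,1.08,0.02],[2.81,0.72,0.03],[2.68,0.38,0.03]], delta_rot=[[0,0,0],[0,0,0],[0,0,0],[0,0,0],[0,0,0],[0,0,0],[0,0,0],[0,0,0],[0,0,0],[0,0,0],[0,0,0],[0,0,0],[0,0,0],[0,0,0],[0,0,0],[0,0,0],[0,0,0],[0,0,0],[0,0,0],[0,0,0]])

```text
time: 7.13
ee_pos: [675.5, 214.6, 82.7]
ee_rot: [[1.0, 0.003, 0.008], [0.003, -1.0, 0.01], [0.008, -0.01, -1.0]]
force: [0.1, 0.6, 0.1]
opening: 0.116
```

```bash
python3 - <<'E'
from h import *
im=grab('scene'); crop(im,230,150,450,300,3.6,'s4');im=grab('top'); crop(im,225,110,370,170,5.4,'c5')
E
python3 circ.py 631.8 189.8 9 0.22 83
```

```text
30.8 [674.9 215.5  82.9] [ 0.2 -0.5 -0.3]
[[-0.22, -0.29, -0.0], [-0.5, -0.53, -0.0], [-0.83, -0.7, -0.0], [-1.18, -0.8, -0.0], [-1.54, -0.81, -0.01], [-1.9, -0.75, -0.01], [-2.24, -0.61, -0.01], [-2.54, -0.4, -0.02], [-2.79, -0.13, -0.02]]
```

View pics/s4.png

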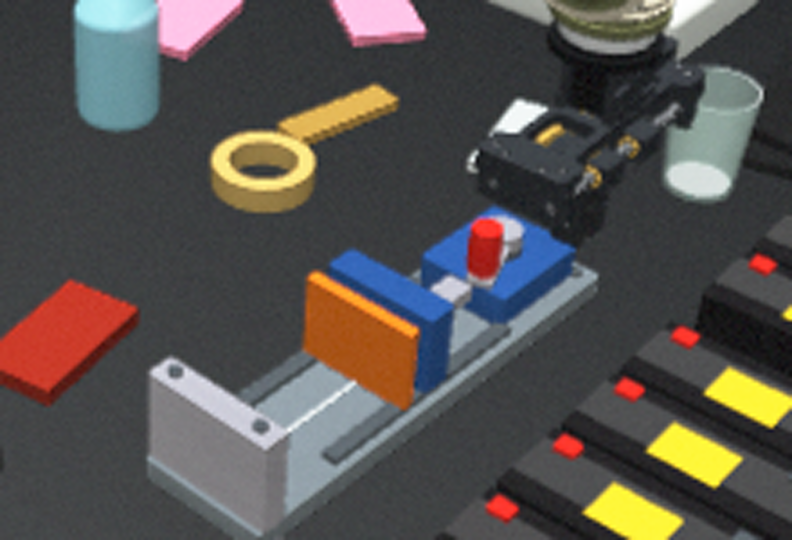

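View pics/c5.png

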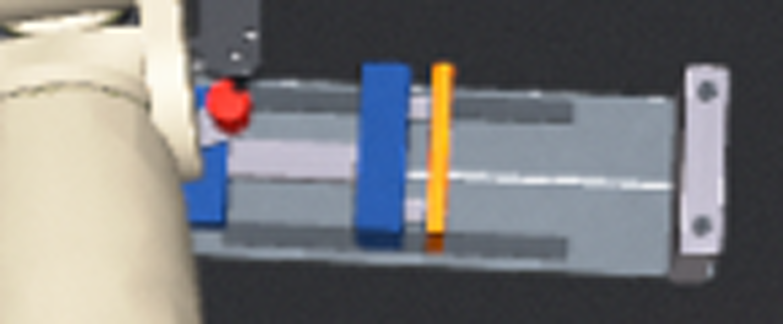

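Run:
```python
from h import *
u=225+(230.5)/5.4-.5;v=110+(104.5)/5.4-.5
p=onz('top',u,v,102);print(p, np.hypot(p[0]-631.8,p[1]-189.8))
t=two((u,v+.4),(230+486/3.6-.5,150+248/3.6-.5));print(t)
ph=np.arctan2(p[1]-189,p[0]-631.8);print(np.degrees(ph),631.8+50*np.cos(ph),189+50*np.sin(ph))
for a,b in ((455,65),(443,236)): print(onz('top',225+(a+.5)/5.4-.5,110+(b+.5)/5.4-.5,89))
```

```text
[643.89549672 139.04312338 102.        ] 52.17817134283823
(array([646.28170042, 139.98556443,  87.63818483]), np.float64(0.17624547081285127))
-76.3895379408639 643.5659793356123 140.40409759790498
[668.50989567  21.33890547  89.        ]
[576.93884254  27.17277699  89.        ]
```

Call:
carry_out(translation=[[0,0,-1.0],[0,0,-1.7],[-0.3,0.8,-1.7],[-0.7,1.7,-1.7],[-1.01,2.51,-1.7],[-1.01,2.51,-1.7],[-1.01,2.51,-1.4],[-1.01,2.51,-0.9],[-1.01,2.51,-0.4],[-1.01,2.51,0.0],[-1.01,2.51,0.0],[-1.01,2.51,0.0]], delta_rot=[[0,0,0],[0,0,0],[0,0,0],[0,0,0],[0,0,0],[0,0,0],[0,0,0],[0,0,0],[0,0,0],[0,0,0],[0,0,0],[0,0,0]], gripper=60)

```text
time: 8.23
ee_pos: [645.0, 140.6, 81.4]
ee_rot: [[1.0, 0.006, 0.007], [0.006, -1.0, 0.01], [0.007, -0.01, -1.0]]
force: [-0.1, 0.2, -1.1]
opening: 0.683
```

Call:
carry_out(translation=[[0,0,0],[0,0,0],[0,0,0],[0,0,0],[0,0,0],[0,0,0]], delta_rot=[[0,0,0],[0,0,0],[0,0,0],[0,0,0],[0,0,0],[0,0,0]], gripper=10)

```text
time: 8.73
ee_pos: [644.8, 142.2, 81.6]
ee_rot: [[1.0, 0.006, 0.007], [0.006, -1.0, 0.013], [0.007, -0.013, -1.0]]
force: [-0.8, 8.6, 2.2]
opening: 0.255
```

```bash
python3 circ.py 631.8 189.2 19 0.22 83
```

```text
-74.5 [644.8 142.2  81.6] [-0.8  8.6  2.2]
[[0.35, -0.09, -0.04], [0.65, -0.3, -0.04], [0.91, -0.57, -0.03], [1.09, -0.88, -0.03], [1.21, -1.23, -0.02], [1.24, -1.59, -0.02], [1.2, -1.96, -0.01], [1.07, -2.3, -0.01], [0.88, -2.61, -0.0], [0.62, -2.87, -0.0], [0.31, -3.06, -0.0], [-0.03, -3.19, -0.0], [-0.4, -3.24, -0.01], [-0.76, -3.2, -0.01], [-1.11, -3.09, -0.01], [-1.42, -2.9, -0.02], [-1.69, -2.65, -0.02], [-1.9, -2.35, -0.03], [-2.03, -2.01, -0.03]]
```

Call:
carry_out(translation=[[0.35,-0.09,-0.04],[0.65,-0.3,-0.04],[0.91,-0.57,-0.03],[1.09,-0.88,-0.03],[1.21,-1.23,-0.02],[1.24,-1.59,-0.02],[1.2,-1.96,-0.01],[1.07,-2.3,-0.01],[0.88,-2.61,0.0],[0.62,-2.87,0.0],[0.31,-3.06,0.0],[-0.03,-3.19,0.0],[-0.4,-3.24,-0.01],[-0.76,-3.2,-0.01],[-1.11,-3.09,-0.01],[-1.42,-2.9,-0.02],[-1.69,-2.65,-0.02],[-1.9,-2.35,-0.03]], delta_rot=[[0,0,0],[0,0,0],[0,0,0],[0,0,0],[0,0,0],[0,0,0],[0,0,0],[0,0,0],[0,0,0],[0,0,0],[0,0,0],[0,0,0],[0,0,0],[0,0,0],[0,0,0],[0,0,0],[0,0,0],[0,0,0]])

```text
time: 10.23
ee_pos: [586.3, 213.1, 82.0]
ee_rot: [[1.0, 0.007, 0.006], [0.006, -1.0, 0.014], [0.006, -0.014, -1.0]]
force: [6.9, 3.2, -10.8]
opening: 0.254
```

Run:
```python
from h import *
s=ctrl.get_state();print(s['ee_pos'],s['force'],s['opening'])
im=grab('scene'); crop(im,230,150,450,300,3.6,'s6');im=grab('top'); crop(im,225,110,370,170,5.4,'c6')
```

```text
[586.27163883 213.06500004  82.01022906] [  6.87942739   3.15513863 -10.77315819] 0.2537608860475643
```

View pics/s6.png

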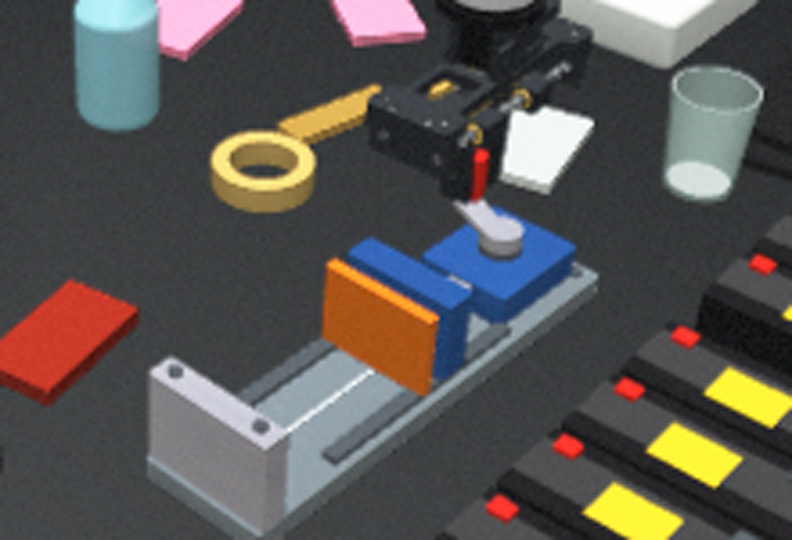

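View pics/c6.png

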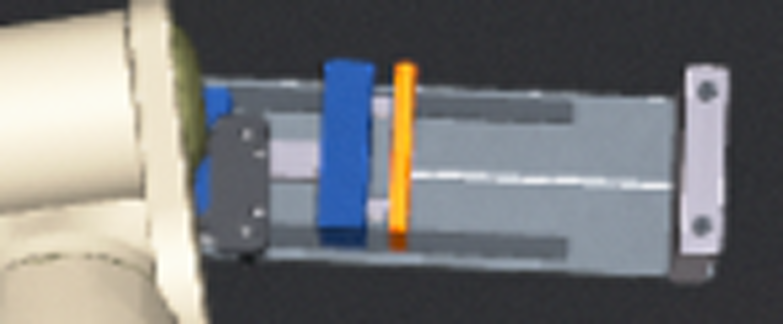

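```bash
cat > go.py <<'E'
# go.py x y z yawdeg : target TCP & tool-y direction (mod 180) -> tool-frame shift units & rotvec units
import sys,numpy as np
from scipy.spatial.transform import Rotation as Ro
from h import ctrl
def go(x,y,z,yd=None):
    s=ctrl.get_state(); p=s['ee_pos'];R=s['ee_rot']
    t=(R.T@(np.array([x,y,z])-p))/30
    print('at',p.round(1),'tool-y deg',np.degrees(np.arctan2(R[1,1],R[0,1])).round(1),'q',s['joint_pos'].round(2),'F',s['force'].round(1),'op',round(s['opening']*88.1,1),'t',s['time'])
    print('shift',t.round(2),'dist',np.linalg.norm(t*30).round())
    if yd is not None:
        for k in (0,180):
            a=np.radians(yd+k); yv=np.array([np.cos(a),np.sin(a),0]); zv=np.array([0,0,-1.]); xv=np.cross(yv,zv)
            rv=Ro.from_matrix(R.T@np.stack([xv,yv,zv],1)).as_rotvec()
            print('rot',np.round(np.degrees(rv)/6,2))
if __name__=='__main__': go(*[float(a) for a in sys.argv[1:]])
E
python3 go.py 542.7 361.4 120 11.9
python3 - <<'E'
from h import *
print('beaker rim',[onz('top',130+(u+.5)/5.5-.5,90+(v+.5)/5.5-.5,90).round(1) for u,v in((197,180),(263,180),(197,114))], 'base',onz('top',130+237.5/5.5-.5,90+222.5/5.5-.5,3).round(1))
E
```

```text
at [585.8 211.6  82. ] tool-y deg -89.7 q [0.15 0.69 1.38 0.01 1.07 1.71] F [-5.5 -1.1 -8.1] op 22.4 t 10.3333
shift [-1.41 -5.02 -1.21] dist 160.0
rot [ -0.06  -0.12 -16.93]
rot [-0.12  0.06 13.07]
beaker rim [array([665.3, 432.5,  90. ]), array([665.3, 397.7,  90. ]), array([700.6, 433.7,  90. ])] base [663.8 431.9   3. ]
```

Call:
carry_out(translation=[[0,0,0],[0,0,0],[0,0,0],[0,0,-1.2],[0,0,-2.4],[-0.4,-1.5,-2.4],[-0.8,-3.0,-2.0],[-1.41,-5.02,-1.21],[-1.41,-5.02,-1.21],[-1.41,-5.02,-1.21],[-1.41,-5.02,-1.21],[-1.41,-5.02,-1.21],[-1.41,-5.02,-1.21],[-1.41,-5.02,-1.21],[-1.41,-5.02,-1.21],[-1.41,-5.02,-1.21],[-1.41,-5.02,-1.21],[-1.41,-5.02,-1.21],[-1.41,-5.02,-1.21],[-1.41,-5.02,-1.21]], delta_rot=[[0,0,0],[0,0,0],[0,0,0],[0,0,0],[0,0,0],[0,0,-1.2],[0,0,-2.4],[-0.06,-0.12,-16.93],[-0.06,-0.12,-16.93],[-0.06,-0.12,-16.93],[-0.06,-0.12,-16.93],[-0.06,-0.12,-16.93],[-0.06,-0.12,-16.93],[-0.06,-0.12,-16.93],[-0.06,-0.12,-16.93],[-0.06,-0.12,-16.93],[-0.06,-0.12,-16.93],[-0.06,-0.12,-16.93],[-0.06,-0.12,-16.93],[-0.06,-0.12,-16.93]], gripper=88)

```text
time: 12.0
ee_pos: [543.0, 361.9, 120.5]
ee_rot: [[-0.211, 0.977, 0.002], [0.977, 0.211, 0.001], [0.0, 0.002, -1.0]]
force: [0.7, 1.2, -0.1]
opening: 1.0
```

```bash
python3 go.py 542.7 361.4 14 11.9
python3 - <<'E'
from h import *
im=grab('top','top3'); crop(im,130,90,270,195,5.5,'c7')
im=grab('scene'); crop(im,290,130,450,250,5,'s7')
E
```

```text
at [543.  361.9 120.5] tool-y deg 12.2 q [0.41 0.7  1.23 0.   1.2  0.2 ] F [ 0.7  1.2 -0.1] op 88.1 t 12.0
shift [-0.02 -0.02  3.55] dist 106.0
rot [ 0.02 -0.    0.05]
rot [ 1.000e-02  2.000e-02 -2.995e+01]
```

View pics/s7.png

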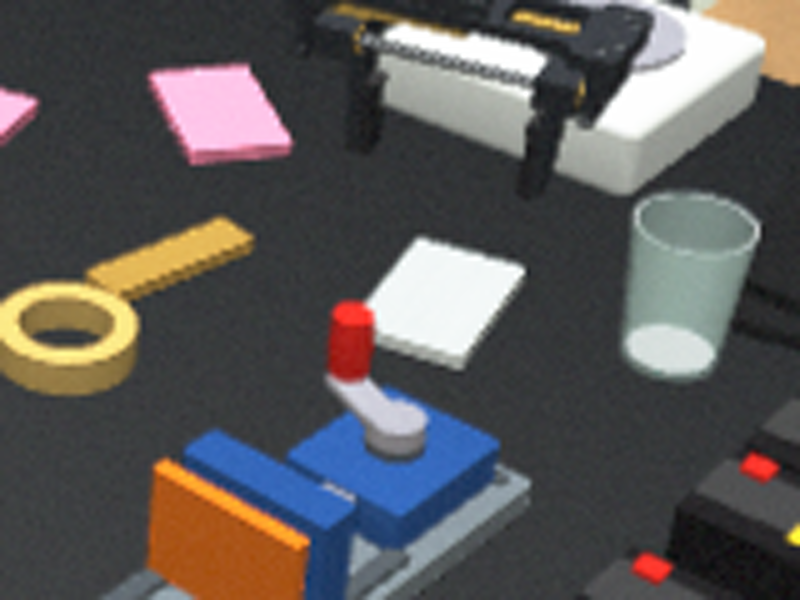

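View pics/c7.png

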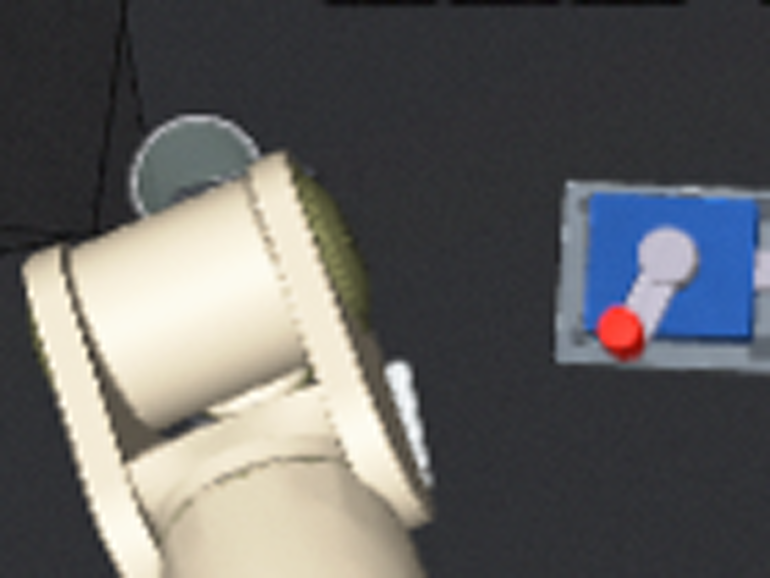

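Call:
carry_out(translation=[[0,0,0.8],[0,0,1.6],[0,0,2.3],[-0.02,-0.02,2.9],[-0.02,-0.02,3.3],[-0.02,-0.02,3.55],[-0.02,-0.02,3.55],[-0.02,-0.02,3.55]], delta_rot=[[0,0,0],[0,0,0],[0,0,0],[0,0,0],[0,0,0],[0,0,0],[0,0,0],[0,0,0]])

```text
time: 12.77
ee_pos: [542.9, 361.4, 14.4]
ee_rot: [[-0.203, 0.979, 0.002], [0.979, 0.203, 0.001], [0.001, 0.002, -1.0]]
force: [-0.4, -0.1, 0.4]
opening: 0.999
```

Call:
carry_out(translation=[[0,0,0],[0,0,0],[0,0,0],[0,0,0],[0,0,0],[0,0,0]], delta_rot=[[0,0,0],[0,0,0],[0,0,0],[0,0,0],[0,0,0],[0,0,0]], gripper=60)

```text
time: 13.27
ee_pos: [543.3, 361.6, 15.4]
ee_rot: [[-0.203, 0.979, 0.003], [0.979, 0.203, 0.002], [0.001, 0.003, -1.0]]
force: [-1.9, -0.3, 5.3]
opening: 0.791
```

Call:
carry_out(translation=[[0,0,-0.6],[0,0,-1.4],[0,0,-2.4],[0,0,-3.6],[0,0,-4.6],[0,0,-5.2],[0,0,-5.2],[0,0,-5.2]], delta_rot=[[0,0,0],[0,0,0],[0,0,0],[0,0,0],[0,0,0],[0,0,0],[0,0,0],[0,0,0]])

```text
time: 13.93
ee_pos: [542.6, 361.3, 170.8]
ee_rot: [[-0.203, 0.979, 0.003], [0.979, 0.203, 0.001], [0.001, 0.003, -1.0]]
force: [-0.2, -0.5, -4.2]
opening: 0.792
```

```bash
python3 go.py 620.4 -49 170 -2.25
```

```text
at [542.6 361.3 170.8] tool-y deg 11.7 q [0.41 0.65 1.18 0.   1.3  0.2 ] F [-0.2 -0.5 -4.2] op 69.8 t 13.9333
shift [-1.392e+01 -2.300e-01  1.000e-02] dist 418.0
rot [ 0.03 -0.01  2.32]
rot [ 2.000e-02  4.000e-02 -2.768e+01]
```

Call:
carry_out(translation=[[-0.4,0,0],[-1.2,0,0],[-2.2,-0.04,0],[-3.3,-0.05,0],[-4.4,-0.07,0],[-5.5,-0.09,0],[-6.6,-0.11,0],[-7.7,-0.13,0],[-8.8,-0.15,0],[-9.9,-0.17,0],[-11.0,-0.18,0],[-12.1,-0.2,0],[-13.0,-0.22,0],[-13.6,-0.23,0],[-13.92,-0.23,0.01],[-13.92,-0.23,0.01],[-13.92,-0.23,0.01],[-13.92,-0.23,0.01]], delta_rot=[[0,0,0],[0,0,0.2],[0,0,0.4],[0,0,0.6],[0,0,0.8],[0,0,1.0],[0,0,1.2],[0,0,1.4],[0,0,1.6],[0,0,1.8],[0,0,2.0],[0,0,2.2],[0,0,2.32],[0,0,2.32],[0.03,-0.01,2.32],[0.03,-0.01,2.32],[0.03,-0.01,2.32],[0.03,-0.01,2.32]])

```text
time: 15.43
ee_pos: [620.0, -47.9, 169.5]
ee_rot: [[0.038, 0.999, -0.001], [0.999, -0.038, 0.001], [0.001, -0.001, -1.0]]
force: [0.4, 0.5, -3.2]
opening: 0.786
```

```bash
python3 go.py 620.4 -49 36 -2.25
python3 - <<'E'
from h import *
im=grab('scene','s8')
im=grab('top','t8')
E
```

```text
at [620.  -47.9 169.5] tool-y deg -2.2 q [-0.27  0.59  1.29  0.    1.26 -0.23] F [ 0.4  0.5 -3.2] op 69.2 t 15.4333
shift [-0.04  0.02  4.45] dist 134.0
rot [-0.01 -0.01  0.01]
rot [ 1.000e-02 -2.000e-02 -2.999e+01]
```

View pics/s8.png

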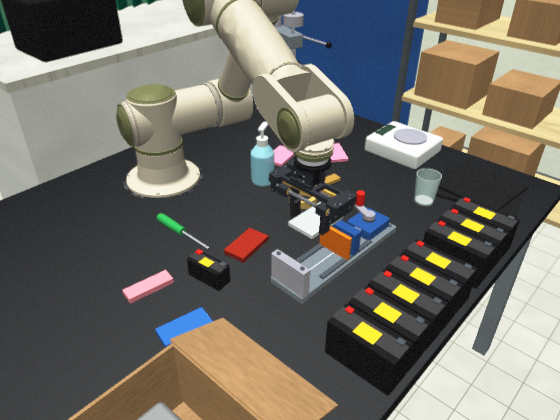

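Call:
carry_out(translation=[[-0.04,0.02,0.5],[-0.04,0.02,1.3],[-0.04,0.02,2.2],[-0.04,0.02,3.0],[-0.04,0.02,3.6],[-0.04,0.02,4.0],[-0.04,0.02,4.25],[-0.04,0.02,4.4],[-0.04,0.02,4.45],[-0.04,0.02,4.45]], delta_rot=[[0,0,0],[0,0,0],[0,0,0],[0,0,0],[0,0,0],[0,0,0],[0,0,0],[0,0,0],[0,0,0],[0,0,0]])

```text
time: 16.37
ee_pos: [621.1, -49.0, 37.1]
ee_rot: [[0.037, 0.999, 0.001], [0.999, -0.037, 0.0], [0.0, 0.001, -1.0]]
force: [-0.7, 0.7, -2.5]
opening: 0.79
```

```bash
python3 go.py 620.4 -49 36 -2.25
python3 - <<'E'
from h import *
im=grab('scene'); crop(im,230,150,430,300,4,'s9')
E
```

```text
at [621.1 -49.   37.1] tool-y deg -2.1 q [-0.27  0.75  1.39  0.    1.   -0.23] F [-0.7  0.7 -2.5] op 69.6 t 16.3667
shift [-0.   -0.02  0.04] dist 1.0
rot [ 0.01 -0.    0.02]
rot [ 0.000e+00  1.000e-02 -2.998e+01]
```

View pics/s9.png

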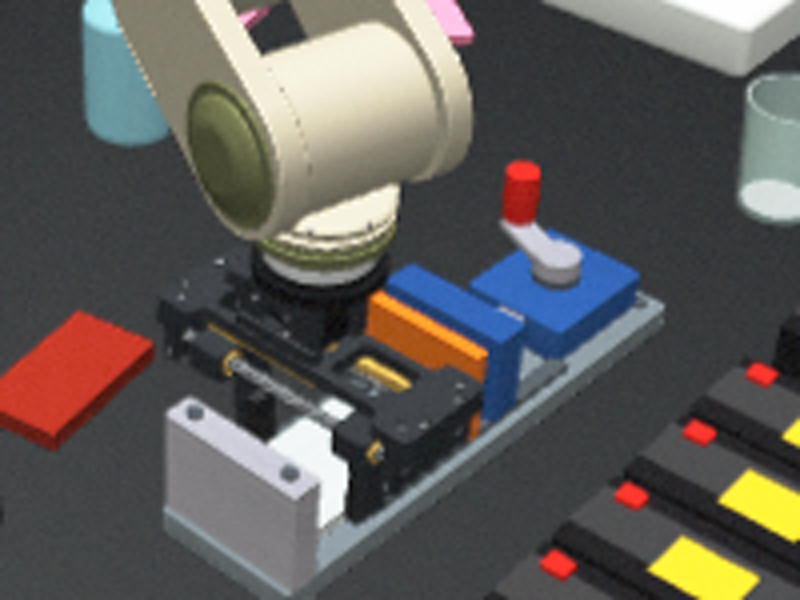

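Call:
carry_out(translation=[[0,-0.02,0.05],[0,-0.02,0.08],[0,-0.02,0.08]], delta_rot=[[0,0,0],[0,0,0],[0,0,0]])

```text
time: 16.67
ee_pos: [620.9, -49.1, 35.5]
ee_rot: [[0.037, 0.999, 0.002], [0.999, -0.037, -0.0], [-0.0, 0.002, -1.0]]
force: [0.9, -0.2, -1.4]
opening: 0.792
```

Call:
carry_out(translation=[[0,0,0],[0,0,0],[0,0,0],[0,0,0],[0,0,-1.0],[0,0,-2.0],[0,0,-3.0],[0,0,-4.0],[-0.5,-1,-4.5],[-1.0,-3,-4.5],[-1.5,-4.5,-4.5],[-2,-6,-4.5],[-2,-6,-4.5]], delta_rot=[[0,0,0],[0,0,0],[0,0,0],[0,0,0],[0,0,0],[0,0,0],[0,0,0],[0,0,0],[0,0,0],[0,0,0],[0,0,0],[0,0,0],[0,0,0]], gripper=86)

```text
time: 17.75
ee_pos: [435.8, -102.3, 170.1]
ee_rot: [[0.037, 0.999, 0.002], [0.999, -0.037, -0.0], [-0.0, 0.002, -1.0]]
force: [1.1, -1.0, -0.2]
opening: 0.972
```

```bash
python3 go.py 434.6 -66 120 8.9
python3 - <<'E'
from h import *
im=grab('top','t10'); crop(im,225,110,370,170,5.4,'c10')
im=grab('scene'); crop(im,230,150,430,300,4,'s10')
E
```

```text
at [ 435.8 -102.3  170.1] tool-y deg -2.1 q [-0.49  0.23  1.83  0.    1.08 -0.46] F [ 1.1 -1.  -0.2] op 85.6 t 17.75
shift [ 1.21 -0.09  1.67] dist 62.0
rot [ 0.02  0.   -1.84]
rot [ 1.000e-02 -2.000e-02  2.816e+01]
```

View pics/t10.png

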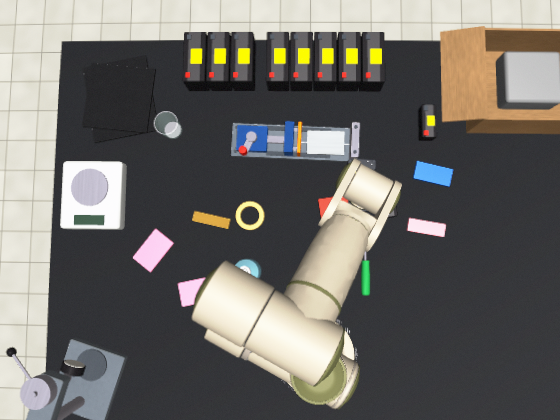

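View pics/c10.png

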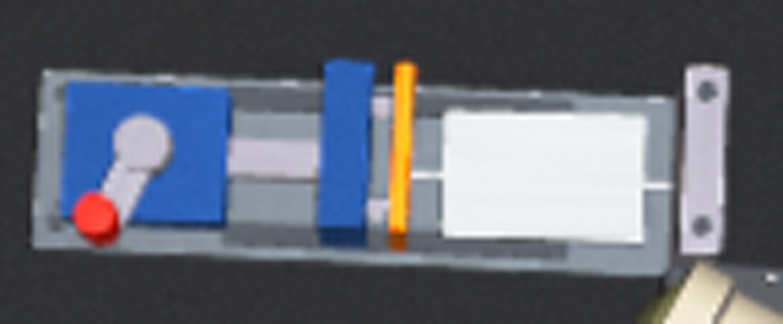

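```bash
cat > meas.py <<'E'
import sys; from h import *
# clamp frame
d=np.array([.0393,.9992]); n=np.array([.9992,-.0393]); F=np.array([618.4,-99.0])
def inclamp(p): q=np.asarray(p)[:2]-F; return np.round([q@n,q@d],1)  # x offset from line, distance from fence
def box(m,x0,y0,x1,y1):
    o=np.zeros_like(m); o[y0:y1,x0:x1]=m[y0:y1,x0:x1]; return o
def hsv(im): 
    h=cv2.cvtColor(np.ascontiguousarray(im),cv2.COLOR_RGB2HSV).astype(int); return h[...,0],h[...,1],h[...,2]
E
python3 - <<'E'
from meas import *
im=cv2.imread('pics/t10.png')[:,:,::-1]; H,S,V=hsv(im)
m=box((V>205)&(S<40),304,125,346,158)
c,s,a=rectfit('top',m,32); print(c,s,np.degrees(a),inclamp(c))
# white line points both sides
g=cv2.cvtColor(np.ascontiguousarray(im),cv2.COLOR_RGB2GRAY).astype(float)
for u in (303,304,305,346,347):
    col=g[135:150,u]; w=np.clip(col-np.median(col)-15,0,None); v=(w*np.arange(135,150)).sum()/w.sum(); print(u,v,inclamp(onz('top',u,v,20)))
# battery heights/pos near blue; box
print(proj('top',[620.4,-49,46]))
E
```

```text
[620.70227051 -25.90771103] [68.83690643310547, 120.57078552246094] 90.29584 [-0.6 73.1]
303 141.8658536585366 [  1.  136.4]
304 141.91803278688525 [  1.  133.4]
305 141.9591836734694 [  1.  130.5]
346 143.90243902439025 [0.6 8.8]
347 143.90243902439025 [0.7 5.9]
[332.63292881 141.59247683]
```

Run:
```python
from meas import *
im=cv2.imread('pics/t10.png')[:,:,::-1]; H,S,V=hsv(im)
for th in (190,205,220):
    m=box((V>th)&(S<40),304,125,346,158).astype(np.uint8); m=cv2.morphologyEx(m,cv2.MORPH_OPEN,np.ones((5,5)))
    c,s,a=rectfit('top',m,32); print(c,s,np.degrees(a),inclamp(c))
```

```text
[620.71746826 -28.97687149] [68.8394546508789, 109.05471801757812] 90.29501 [-0.4 70.1]
[620.71057129 -27.51494598] [68.83690643310547, 106.12920379638672] 90.29583 [-0.5 71.5]
[622.17901611 -27.49649811] [65.89398956298828, 106.10624694824219] 90.29266 [ 1.  71.6]
```

Call:
carry_out(translation=[[0.5,-0.04,0.3],[1.21,-0.09,0.8],[1.21,-0.09,1.4],[1.21,-0.09,2.2],[1.21,-0.09,3.0],[1.21,-0.09,3.8],[1.21,-0.09,4.4],[1.21,-0.09,4.9],[1.21,-0.09,5.17],[1.21,-0.09,5.17],[1.21,-0.09,5.17]], delta_rot=[[0,0,-0.9],[0,0,-1.84],[0,0,-1.84],[0,0,-1.84],[0,0,-1.84],[0,0,-1.84],[0,0,-1.84],[0,0,-1.84],[0,0,-1.84],[0,0,-1.84],[0,0,-1.84]])

```text
time: 18.77
ee_pos: [434.8, -66.4, 15.5]
ee_rot: [[-0.153, 0.988, 0.001], [0.988, 0.153, -0.0], [-0.0, 0.001, -1.0]]
force: [0.3, 0.8, 0.7]
opening: 0.973
```

Call:
carry_out(translation=[[0,0,0],[0,0,0],[0,0,0],[0,0,0],[0,0,0],[0,0,0]], delta_rot=[[0,0,0],[0,0,0],[0,0,0],[0,0,0],[0,0,0],[0,0,0]], gripper=50)

```text
time: 19.27
ee_pos: [435.0, -66.4, 15.9]
ee_rot: [[-0.153, 0.988, 0.002], [0.988, 0.153, -0.0], [-0.001, 0.002, -1.0]]
force: [-1.5, -0.2, 7.0]
opening: 0.698
```

Call:
carry_out(translation=[[0,0,-0.6],[0,0,-1.4],[0,0,-2.4],[0,0,-3.6],[0,0,-4.6],[0,0,-5.2],[0,0,-5.2],[0,0,-5.2]], delta_rot=[[0,0,0],[0,0,0],[0,0,0],[0,0,0],[0,0,0],[0,0,0],[0,0,0],[0,0,0]])

```text
time: 19.93
ee_pos: [434.7, -66.4, 171.9]
ee_rot: [[-0.153, 0.988, 0.003], [0.988, 0.153, -0.001], [-0.001, 0.003, -1.0]]
force: [-1.1, -1.0, -1.2]
opening: 0.699
```

```bash
python3 go.py 621.7 -29.1 170 -2.25;  python3 - <<'E'
from h import *
im=grab('scene','s11')
E
```

```text
at [434.7 -66.4 171.9] tool-y deg 8.8 q [-0.42  0.21  1.85  0.    1.08 -0.57] F [-1.1 -1.  -1.2] op 61.6 t 19.9333
shift [0.28 6.35 0.08] dist 191.0
rot [0.03 0.01 1.84]
rot [-1.000e-02  4.000e-02 -2.816e+01]
```

View pics/s11.png

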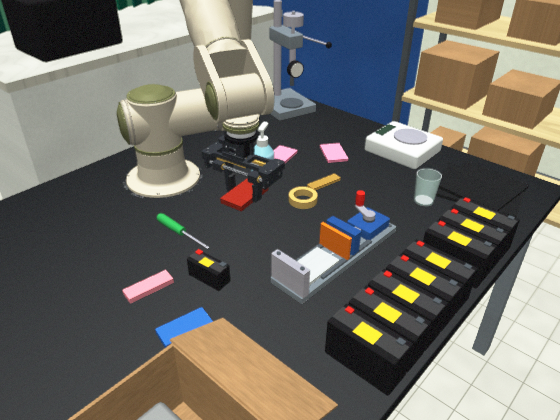

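Call:
carry_out(translation=[[0,0.4,0],[0,1.2,0],[0.1,2.2,0],[0.15,3.2,0],[0.2,4.2,0.05],[0.25,5.1,0.05],[0.28,5.8,0.08],[0.28,6.2,0.08],[0.28,6.35,0.08],[0.28,6.35,0.5],[0.28,6.35,1.2],[0.28,6.35,2.0],[0.28,6.35,2.8],[0.28,6.35,3.4],[0.28,6.35,3.7],[0.28,6.35,3.8],[0.28,6.35,3.8]], delta_rot=[[0,0,0],[0,0,0.4],[0,0,0.8],[0,0,1.2],[0,0,1.6],[0,0,1.84],[0.03,0.01,1.84],[0.03,0.01,1.84],[0.03,0.01,1.84],[0.03,0.01,1.84],[0.03,0.01,1.84],[0.03,0.01,1.84],[0.03,0.01,1.84],[0.03,0.01,1.84],[0.03,0.01,1.84],[0.03,0.01,1.84],[0.03,0.01,1.84]])

```text
time: 21.4
ee_pos: [620.8, -28.9, 56.5]
ee_rot: [[0.04, 0.999, -0.004], [0.999, -0.04, 0.001], [0.001, -0.004, -1.0]]
force: [0.6, -0.5, -0.6]
opening: 0.697
```

```bash
python3 go.py 621.7 -29.1 48 -2.25;  python3 - <<'E'
from h import *
im=grab('scene'); crop(im,230,150,430,300,4,'s12')
E
```

```text
at [620.8 -28.9  56.5] tool-y deg -2.3 q [-0.23  0.72  1.39  0.    1.04 -0.2 ] F [ 0.6 -0.5 -0.6] op 61.4 t 21.4
shift [-0.01  0.03  0.28] dist 9.0
rot [-0.04 -0.01 -0.  ]
rot [-2.e-02  6.e-02  3.e+01]
```

View pics/s12.png

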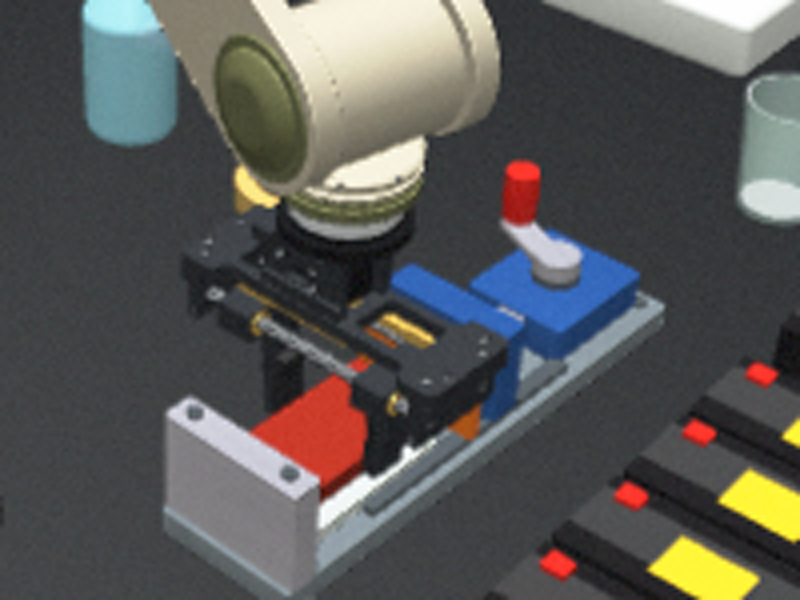

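Call:
carry_out(translation=[[-0.01,0.03,0.12],[-0.01,0.03,0.22],[-0.01,0.03,0.28],[-0.01,0.03,0.28]], delta_rot=[[-0.04,0,0],[-0.04,0,0],[-0.04,0,0],[-0.04,0,0]])

```text
time: 21.78
ee_pos: [622.1, -29.3, 49.0]
ee_rot: [[0.04, 0.999, 0.002], [0.999, -0.04, 0.001], [0.001, 0.002, -1.0]]
force: [-0.1, -0.3, -0.2]
opening: 0.698
```

Call:
carry_out(translation=[[0,0,0],[0,0,0],[0,0,0],[0,0,0],[0,0,-1.0],[0,0,-2.0],[0,0,-3.0],[0,0,-4.0],[-1,-1,-4.2],[-2.0,-2,-4.2],[-3.5,-3,-4.2],[-5,-4,-4.2],[-6.5,-5,-4.2],[-7,-5,-4.2],[-7,-5,-4.2]], delta_rot=[[0,0,0],[0,0,0],[0,0,0],[0,0,0],[0,0,0],[0,0,0],[0,0,0],[0,0,0],[0,0,0],[0,0,0],[0,0,0],[0,0,0],[0,0,0],[0,0,0],[0,0,0]], gripper=82)

```text
time: 23.03
ee_pos: [461.5, -237.2, 175.0]
ee_rot: [[0.044, 0.999, 0.002], [0.999, -0.044, -0.001], [-0.001, 0.002, -1.0]]
force: [-0.2, 0.2, 0.0]
opening: 0.932
```

```bash
python3 go.py 534 -346 120 -13.3
python3 - <<'E'
from meas import *
im=grab('top','t13'); crop(im,225,110,370,170,5.4,'c13')
sc=grab('scene','s13'); crop(sc,230,150,430,300,4,'s13c')
crop(sc,130,220,330,350,4,'s13d')
H,S,V=hsv(im)
m=box((S>150)&(V>150)&((H<10)|(H>170)),295,118,350,165)
m=cv2.morphologyEx(m.astype(np.uint8),cv2.MORPH_OPEN,np.ones((3,3)))
c,s,a=rectfit('top',m,48); print(c,s,np.degrees(a),inclamp(c))
E
```

```text
at [ 461.5 -237.2  175. ] tool-y deg -2.5 q [-0.7   0.37  1.62  0.    1.15 -0.66] F [-0.2  0.2  0. ] op 82.1 t 23.0333
shift [-3.52  2.57  1.84] dist 142.0
rot [0.02 0.   1.8 ]
rot [-1.00e-02  3.00e-02 -2.82e+01]
[622.71533203 -28.36434174] [60.72860336303711, 107.5994644165039] 87.864075 [ 1.5 70.7]
```

View pics/c13.png

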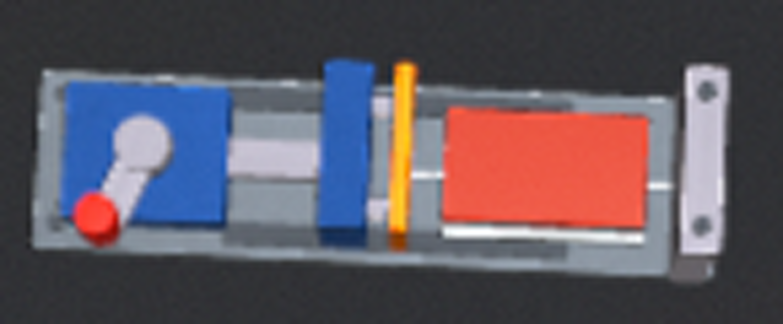

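View pics/s13c.png

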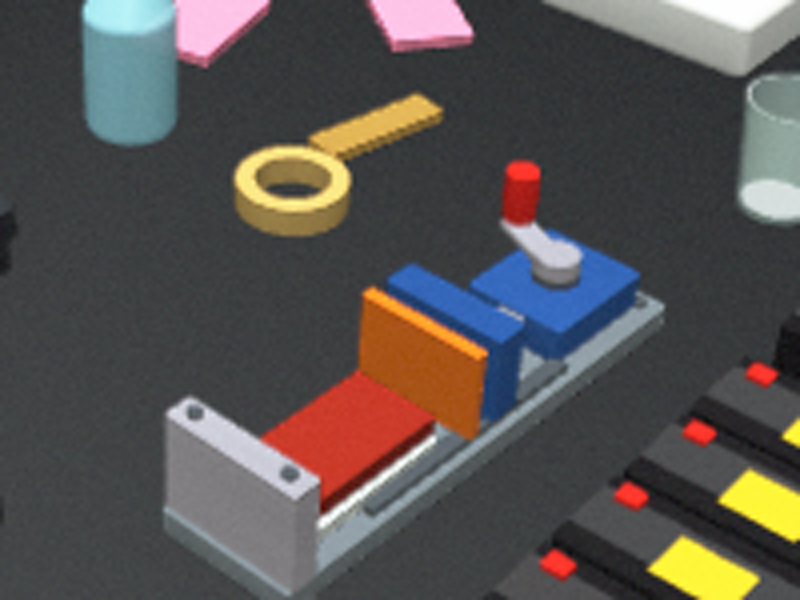

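View pics/t13.png

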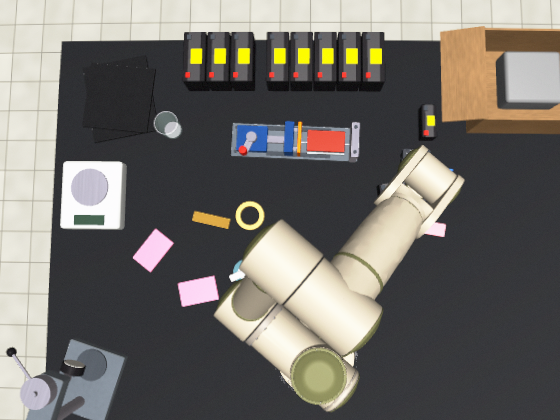

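View pics/s13.png

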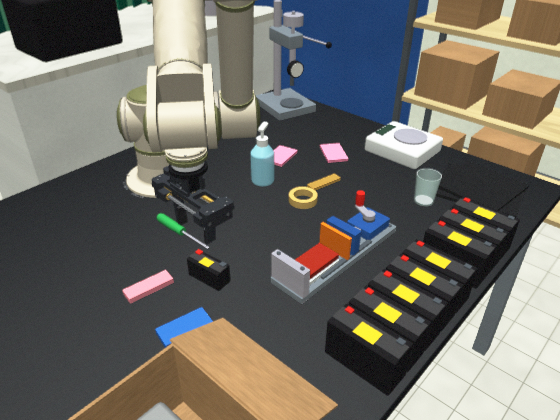

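Run:
```python
from meas import *
sc=cv2.imread('pics/s13.png')[:,:,::-1]; H,S,V=hsv(sc)
for im in ('s13','scene0'):
    sc=cv2.imread(f'pics/{im}.png')[:,:,::-1]; H,S,V=hsv(sc)
    m=box((S>120)&(V>100)&(H>100)&(H<125),140,290,225,350); ys,xs=np.nonzero(m); print(im,xs.mean(),ys.mean(),m.sum())
im=cv2.imread('pics/top0.png')[:,:,::-1]
crop(im,395,20,480,200,3.3,'c14')
for uv in ((437,137),(421,139)): print([onz('top',*uv,z).round(0) for z in (0,60,100)])
for uv in ((442,119),(448,132)): print('box',[onz('top',*uv,z).round(0) for z in (0,100,150)])
```

```text
s13 182.29726890756302 324.68382352941177 952
scene0 182.22140608604408 324.7229800629591 953
[array([ 647., -366.,    0.]), array([ 633., -350.,   60.]), array([ 624., -340.,  100.])]
[array([ 640., -317.,    0.]), array([ 627., -303.,   60.]), array([ 618., -294.,  100.])]
box [array([ 702., -382.,    0.]), array([ 676., -355.,  100.]), array([ 663., -341.,  150.])]
box [array([ 662., -399.,    0.]), array([ 638., -371.,  100.]), array([ 626., -357.,  150.])]
```

View pics/c14.png

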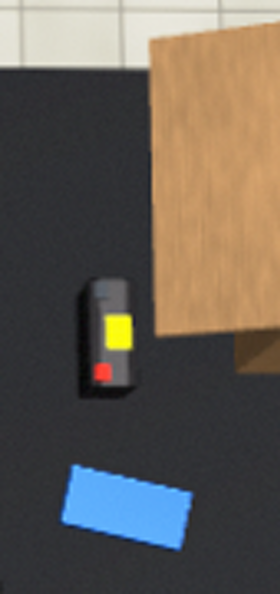

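Run:
```python
from meas import *
for a,b in (((442,121),(220,320)),((442,121),(175,345)),((440,30),(333,403)),((385,214),(197.5,254)),((389,200),(207,262))): print(a,b,two(a,b))
print(proj('scene',[533.9,-346.8,16]),proj('scene',[640,-330,50]),proj('scene',[700,-330,50]))
sc=cv2.imread('pics/s13.png')[:,:,::-1]; crop(sc,130,290,350,420,3.6,'s14')
```

```text
(442, 121) (220, 320) (array([ 660.79718817, -347.88790903,  130.519135  ]), np.float64(3.841598863744888))
(442, 121) (175, 345) (array([ 646.81302234, -391.32820506,   97.26391173]), np.float64(86.01237510460773))
(440, 30) (333, 403) (array([ 917.79167295, -347.15403072,  139.67949558]), np.float64(7.98947996756902))
(385, 214) (197.5, 254) (array([ 408.91793108, -199.99460348,   48.68517004]), np.float64(1.578124714534112))
(389, 200) (207, 262) (array([ 450.39013289, -209.03219759,   54.00068166]), np.float64(3.2703303822699135))
[183.85105571 326.05242018] [223.27555149 337.64732635] [244.8661576  354.65579769]
```

View pics/s14.png

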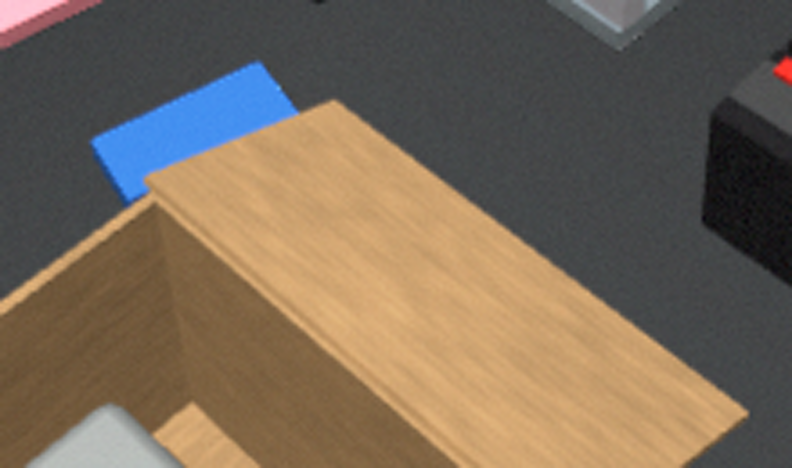

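Call:
carry_out(translation=[[-1,0.7,0],[-2,1.5,0],[-3,2.2,0.2],[-3.52,2.57,0.5],[-3.52,2.57,1.0],[-3.52,2.57,1.5],[-3.52,2.57,1.84],[-3.52,2.57,1.84]], delta_rot=[[0,0,0.5],[0,0,1.0],[0,0,1.5],[0.02,0,1.8],[0.02,0,1.8],[0.02,0,1.8],[0.02,0,1.8],[0.02,0,1.8]])

```text
time: 23.8
ee_pos: [535.8, -341.5, 117.3]
ee_rot: [[0.228, 0.974, -0.003], [0.974, -0.228, 0.004], [0.003, -0.004, -1.0]]
force: [-1.0, 0.6, 0.1]
opening: 0.929
```

```bash
python3 go.py 534 -346.8 15 -13.3
python3 - <<'E'
from h import *
sc=grab('scene'); crop(sc,80,200,280,350,4,'s15')
E
```

```text
at [ 535.8 -341.5  117.3] tool-y deg -13.2 q [-0.75  0.68  1.29  0.    1.18 -0.52] F [-1.   0.6  0.1] op 81.9 t 23.8
shift [-0.2  -0.01  3.41] dist 102.0
rot [-0.03 -0.03  0.02]
rot [  0.05  -0.05 -29.98]
```

View pics/s15.png

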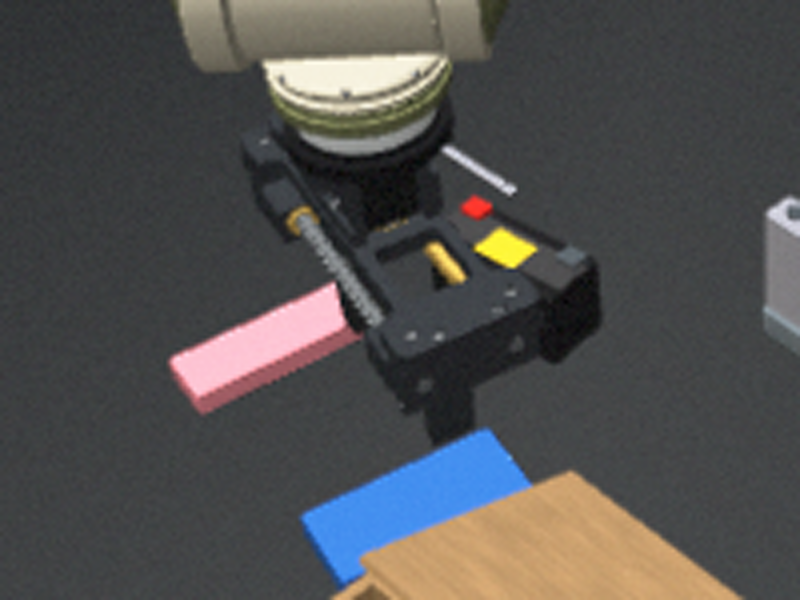

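Clear of the box lid; descend and grip the blue slab.

Call:
carry_out(translation=[[-0.2,0,0.6],[-0.2,-0.01,1.4],[-0.2,-0.01,2.2],[-0.2,-0.01,2.8],[-0.2,-0.01,3.2],[-0.2,-0.01,3.41],[-0.2,-0.01,3.41],[-0.2,-0.01,3.41]], delta_rot=[[0,0,0],[0,0,0],[-0.03,-0.03,0],[-0.03,-0.03,0],[-0.03,-0.03,0],[-0.03,-0.03,0],[-0.03,-0.03,0],[-0.03,-0.03,0]])

```text
time: 24.52
ee_pos: [535.0, -347.9, 17.8]
ee_rot: [[0.228, 0.974, 0.002], [0.974, -0.228, -0.003], [-0.002, 0.003, -1.0]]
force: [0.4, 0.6, 0.8]
opening: 0.932
```

Call:
carry_out(translation=[[0,0,0],[0,0,0],[0,0,0],[0,0,0],[0,0,0],[0,0,0]], delta_rot=[[0,0,0],[0,0,0],[0,0,0],[0,0,0],[0,0,0],[0,0,0]], gripper=42)

```text
time: 25.02
ee_pos: [534.9, -348.0, 18.1]
ee_rot: [[0.228, 0.974, 0.003], [0.974, -0.228, -0.003], [-0.002, 0.003, -1.0]]
force: [-0.5, 1.3, 3.8]
opening: 0.609
```

Call:
carry_out(translation=[[0,0,-0.6],[0,0,-1.4],[0,0,-2.4],[0,0,-3.6],[0,0,-4.6],[0,0,-5.2],[0,0,-5.2],[0,0,-5.2]], delta_rot=[[0,0,0],[0,0,0],[0,0,0],[0,0,0],[0,0,0],[0,0,0],[0,0,0],[0,0,0]])

```text
time: 25.68
ee_pos: [534.6, -347.5, 174.0]
ee_rot: [[0.228, 0.974, 0.003], [0.974, -0.228, -0.003], [-0.003, 0.004, -1.0]]
force: [-0.5, 0.8, -2.5]
opening: 0.605
```

```bash
python3 go.py 621.7 -29.1 170 -2.25;  python3 - <<'E'
from h import *
sc=grab('scene'); crop(sc,80,150,280,300,4,'s16')
E
```

```text
at [ 534.6 -347.5  174. ] tool-y deg -13.2 q [-0.76  0.62  1.23 -0.    1.29 -0.53] F [-0.5  0.8 -2.5] op 53.3 t 25.6833
shift [11.    0.41  0.11] dist 330.0
rot [ 0.03  0.03 -1.82]
rot [ 0.04 -0.05 28.18]
```

View pics/s16.png

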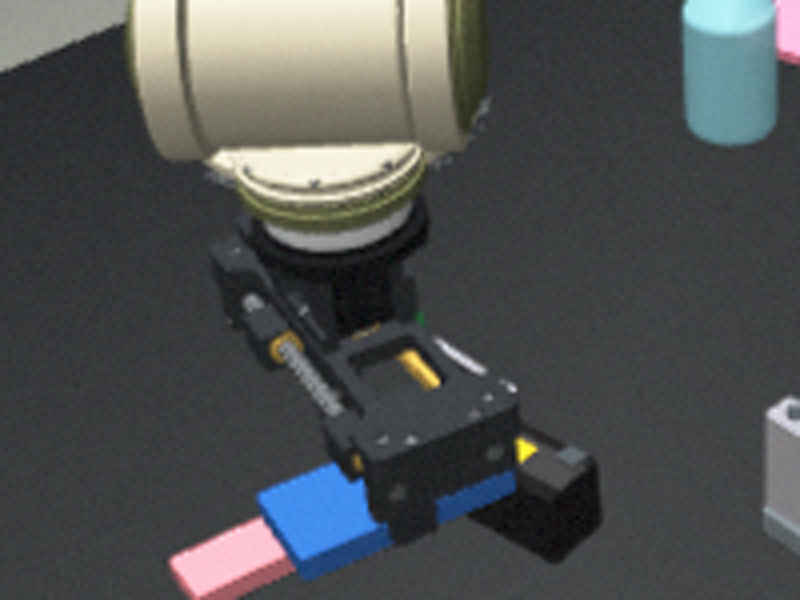

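Call:
carry_out(translation=[[0.4,0,0],[1.2,0.05,0],[2.2,0.1,0],[3.3,0.12,0],[4.4,0.16,0],[5.5,0.2,0],[6.6,0.24,0],[7.7,0.28,0],[8.8,0.32,0],[9.8,0.36,0],[10.5,0.4,0.1],[11,0.41,0.11],[11,0.41,0.11],[11,0.41,0.11],[11,0.41,0.8],[11,0.41,1.6],[11,0.41,2.4],[11,0.41,3.0],[11,0.41,3.2],[11,0.41,3.2]], delta_rot=[[0,0,0],[0,0,-0.2],[0,0,-0.4],[0,0,-0.6],[0,0,-0.8],[0,0,-1.0],[0,0,-1.2],[0,0,-1.4],[0,0,-1.6],[0,0,-1.82],[0.03,0.03,-1.82],[0.03,0.03,-1.82],[0.03,0.03,-1.82],[0.03,0.03,-1.82],[0.03,0.03,-1.82],[0.03,0.03,-1.82],[0.03,0.03,-1.82],[0.03,0.03,-1.82],[0.03,0.03,-1.82],[0.03,0.03,-1.82]])

```text
time: 27.4
ee_pos: [620.6, -29.8, 74.7]
ee_rot: [[0.041, 0.999, -0.005], [0.999, -0.041, 0.003], [0.002, -0.005, -1.0]]
force: [0.2, 0.1, -1.0]
opening: 0.611
```

```bash
python3 go.py 621.5 -29.1 66.5 -2.25;  python3 - <<'E'
from h import *
im=grab('scene'); crop(im,230,150,430,300,4,'s17')
E
```

```text
at [620.6 -29.8  74.7] tool-y deg -2.3 q [-0.24  0.7   1.38  0.    1.07 -0.2 ] F [ 0.2  0.1 -1. ] op 53.8 t 27.4
shift [0.02 0.03 0.27] dist 8.0
rot [-0.05 -0.02 -0.02]
rot [-0.04  0.07 29.98]
```

View pics/s17.png

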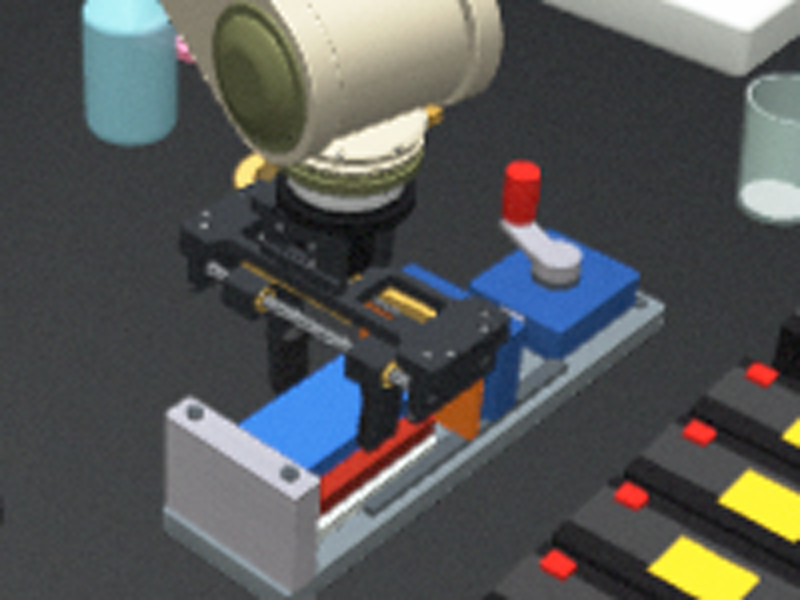

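Call:
carry_out(translation=[[0.02,0.03,0.12],[0.02,0.03,0.22],[0.02,0.03,0.27],[0.02,0.03,0.27]], delta_rot=[[-0.05,-0.02,0],[-0.05,-0.02,0],[-0.05,-0.02,0],[-0.05,-0.02,0]])

```text
time: 27.78
ee_pos: [622.3, -29.2, 68.4]
ee_rot: [[0.041, 0.999, 0.003], [0.999, -0.041, -0.0], [-0.0, 0.003, -1.0]]
force: [-0.4, 0.3, -0.5]
opening: 0.608
```

Call:
carry_out(translation=[[0,0,0],[0,0,0],[0,0,0],[0,0,0],[0,0,-1.0],[0,0,-2.0],[0,0,-3.0],[0,0,-3.5],[-1,-1,-3.5],[-2.0,-2,-3.5],[-3.5,-3,-3.5],[-5,-4.5,-3.5],[-6.5,-6,-3.5],[-7.5,-7,-3.5],[-8.5,-7.5,-3.5],[-8.5,-7.5,-3.5]], delta_rot=[[0,0,0],[0,0,0],[0,0,0],[0,0,0],[0,0,0],[0,0,0],[0,0,0],[0,0,0],[0,0,0],[0,0,0],[0,0,0],[0,0,0],[0,0,0],[0,0,0],[0,0,0],[0,0,0]], gripper=72)

```text
time: 29.12
ee_pos: [390.2, -270.0, 173.1]
ee_rot: [[0.04, 0.999, 0.004], [0.999, -0.04, -0.001], [-0.001, 0.004, -1.0]]
force: [0.8, -0.3, 0.5]
opening: 0.818
```

```bash
python3 go.py 374.8 -325.2 15 -9.4
python3 - <<'E'
from meas import *
im=grab('top','t18'); crop(im,225,110,370,170,5.4,'c18')
sc=grab('scene','s18'); crop(sc,230,150,430,300,4,'s18c')
H,S,V=hsv(im)
m=box((S>120)&(V>180)&(H>95)&(H<125),303,118,350,165)
m=cv2.morphologyEx(m.astype(np.uint8),cv2.MORPH_OPEN,np.ones((3,3)))
c,s,a=rectfit('top',m,64); print(c,s,np.degrees(a),inclamp(c))
for i in ('s18','scene0'):
    H,S,V=hsv(cv2.imread(f'pics/{i}.png')[:,:,::-1]); m=box((S>50)&(V>150)&((H>165)|(H<10)),115,265,178,305); ys,xs=np.nonzero(m); print(xs.mean(),ys.mean(),m.sum())
E
```

```text
at [ 390.2 -270.   173.1] tool-y deg -2.3 q [-0.85  0.28  1.76  0.    1.1  -0.82] F [ 0.8 -0.3  0.5] op 72.1 t 29.1167
shift [-1.85 -0.46  5.27] dist 168.0
rot [0.04 0.01 1.18]
rot [-1.000e-02  6.000e-02 -2.882e+01]
[623.07897949 -28.87016296] [53.29628372192383, 108.66069030761719] 87.67798 [ 1.9 70.3]
147.38575268817203 285.64381720430106 744
147.30614973262033 285.70588235294116 748
```

View pics/c18.png

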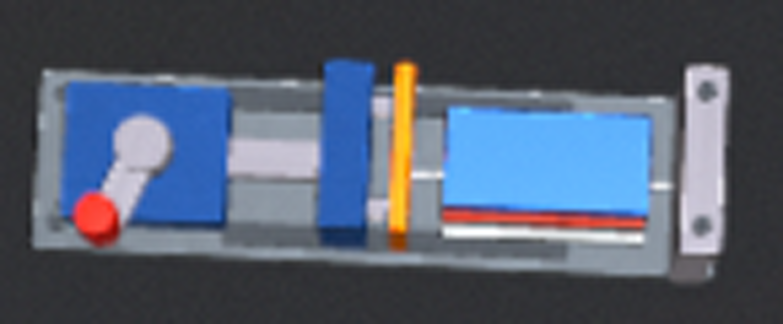

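View pics/s18.png

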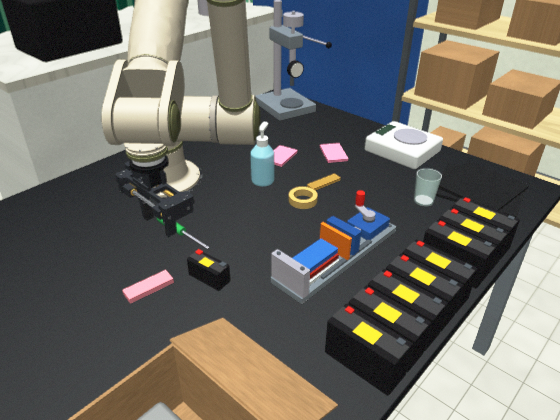

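Call:
carry_out(translation=[[-0.6,-0.15,0.2],[-1.3,-0.3,0.6],[-1.85,-0.46,1.2],[-1.85,-0.46,2.0],[-1.85,-0.46,2.8],[-1.85,-0.46,3.6],[-1.85,-0.46,4.3],[-1.85,-0.46,4.9],[-1.85,-0.46,5.27],[-1.85,-0.46,5.27],[-1.85,-0.46,5.27]], delta_rot=[[0,0,0.6],[0,0,1.18],[0.04,0.01,1.18],[0.04,0.01,1.18],[0.04,0.01,1.18],[0.04,0.01,1.18],[0.04,0.01,1.18],[0.04,0.01,1.18],[0.04,0.01,1.18],[0.04,0.01,1.18],[0.04,0.01,1.18]])

```text
time: 30.13
ee_pos: [373.3, -327.7, 15.3]
ee_rot: [[0.169, 0.986, -0.001], [0.986, -0.169, -0.0], [-0.0, -0.001, -1.0]]
force: [0.2, -0.7, -0.7]
opening: 0.82
```

Call:
carry_out(translation=[[0,0,0],[0,0,0],[0,0,0],[0,0,0],[0,0,0],[0,0,0]], delta_rot=[[0,0,0],[0,0,0],[0,0,0],[0,0,0],[0,0,0],[0,0,0]], gripper=26)

```text
time: 30.63
ee_pos: [373.4, -327.9, 15.6]
ee_rot: [[0.169, 0.986, -0.001], [0.986, -0.169, -0.001], [-0.001, -0.0, -1.0]]
force: [-0.2, -0.6, 2.3]
opening: 0.424
```

Call:
carry_out(translation=[[0,0,-0.6],[0,0,-1.4],[0,0,-2.4],[0,0,-3.6],[0,0,-4.6],[0,0,-5.4],[0,0,-5.4],[0,0,-5.4]], delta_rot=[[0,0,0],[0,0,0],[0,0,0],[0,0,0],[0,0,0],[0,0,0],[0,0,0],[0,0,0]])

```text
time: 31.3
ee_pos: [373.6, -327.9, 178.1]
ee_rot: [[0.169, 0.986, 0.0], [0.986, -0.169, -0.002], [-0.002, 0.001, -1.0]]
force: [0.9, -0.2, -1.0]
opening: 0.427
```

```bash
python3 go.py 621.7 -29.1 180 -2.25;  python3 - <<'E'
from h import *
sc=grab('scene'); crop(sc,80,150,280,300,4,'s19')
E
```

```text
at [ 373.6 -327.9  178.1] tool-y deg -9.7 q [-0.96  0.32  1.68 -0.    1.13 -0.79] F [ 0.9 -0.2 -1. ] op 37.6 t 31.3
shift [11.22  6.47 -0.08] dist 388.0
rot [ 0.01  0.02 -1.25]
rot [ 3.000e-02 -1.000e-02  2.875e+01]
```

View pics/s19.png

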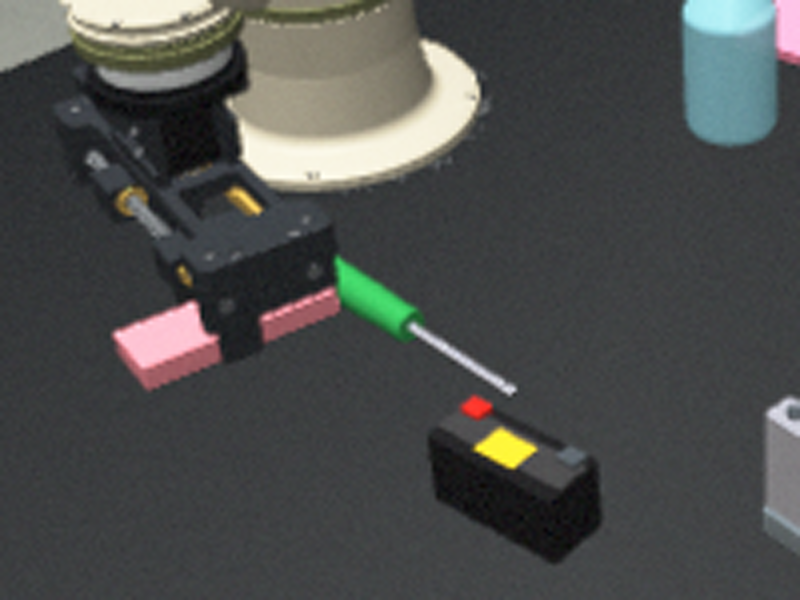

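Call:
carry_out(translation=[[0.4,0.2,0],[1.1,0.7,0],[2.1,1.2,0],[3.1,1.8,0],[4.1,2.4,0],[5.1,3.0,0],[6.1,3.5,0],[7.1,4.1,0],[8.1,4.7,0],[9.0,5.2,0],[9.9,5.7,0],[10.6,6.1,0],[11.0,6.4,-0.08],[11.14,6.48,-0.08],[11.14,6.48,-0.08],[11.14,6.48,0.5],[11.14,6.48,1.3],[11.14,6.48,2.2],[11.14,6.48,2.9],[11.14,6.48,2.95]], delta_rot=[[0,0,0],[0,0,-0.2],[0,0,-0.3],[0,0,-0.4],[0,0,-0.5],[0,0,-0.7],[0,0,-0.8],[0,0,-1.0],[0,0,-1.1],[0,0,-1.25],[0.01,0.02,-1.25],[0.01,0.02,-1.25],[0.01,0.02,-1.25],[0.01,0.02,-1.25],[0.01,0.02,-1.25],[0.01,0.02,-1.25],[0.01,0.02,-1.25],[0.01,0.02,-1.25],[0.01,0.02,-1.25],[0.01,0.02,-1.25]])

```text
time: 33.02
ee_pos: [618.3, -31.6, 83.3]
ee_rot: [[0.041, 0.999, -0.011], [0.999, -0.041, 0.004], [0.004, -0.011, -1.0]]
force: [-1.0, 0.8, -1.8]
opening: 0.427
```

```bash
python3 go.py 621.7 -31.6 80.5 -2.25;  python3 - <<'E'
from h import *
im=grab('scene'); crop(im,230,150,430,300,4,'s20')
E
```

```text
at [618.3 -31.6  83.3] tool-y deg -2.3 q [-0.24  0.69  1.37  0.    1.09 -0.2 ] F [-1.   0.8 -1.8] op 37.7 t 33.0167
shift [0.   0.11 0.09] dist 4.0
rot [-0.1  -0.04 -0.01]
rot [-0.06  0.16 29.99]
```

View pics/s20.png

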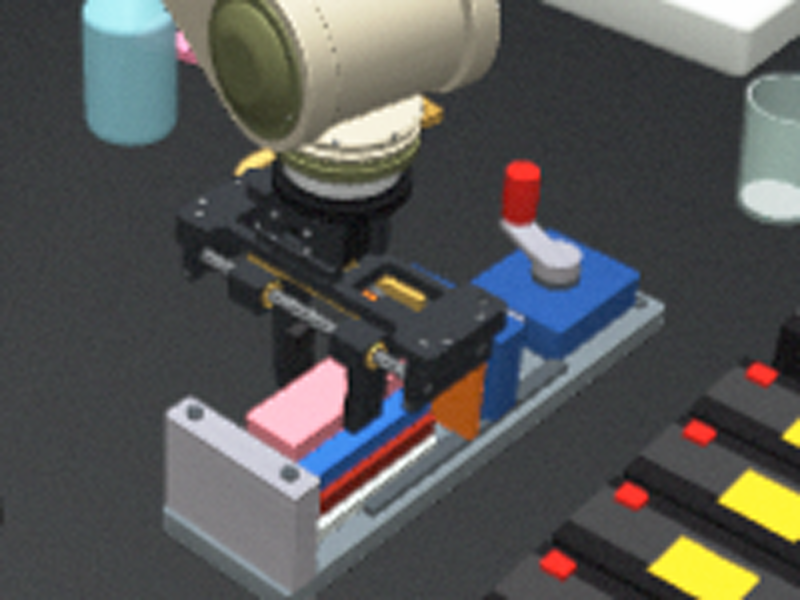

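Call:
carry_out(translation=[[0,0.11,0],[0,0.11,0],[0,0.11,0.05],[0,0.11,0.09],[0,0.11,0.09]], delta_rot=[[-0.1,-0.04,0],[-0.1,-0.04,0],[-0.1,-0.04,0],[-0.1,-0.04,0],[-0.1,-0.04,0]])

```text
time: 33.48
ee_pos: [622.8, -31.9, 83.3]
ee_rot: [[0.04, 0.999, 0.004], [0.999, -0.04, -0.001], [-0.001, 0.004, -1.0]]
force: [-0.7, 0.7, -0.9]
opening: 0.423
```

```bash
python3 go.py 621.9 -31.6 80 -2.25
```

```text
at [622.8 -31.9  83.3] tool-y deg -2.3 q [-0.24  0.69  1.37 -0.    1.08 -0.2 ] F [-0.7  0.7 -0.9] op 37.2 t 33.4833
shift [ 0.01 -0.03  0.11] dist 3.0
rot [ 0.03  0.01 -0.01]
rot [ 2.000e-02 -5.000e-02  2.999e+01]
```

Call:
carry_out(translation=[[0,-0.03,0.06],[0,-0.03,0.12],[0,-0.03,0.13]], delta_rot=[[0.03,0,0],[0.03,0,0],[0.03,0,0]])

```text
time: 33.73
ee_pos: [622.0, -31.8, 79.6]
ee_rot: [[0.04, 0.999, 0.001], [0.999, -0.04, -0.001], [-0.001, 0.001, -1.0]]
force: [-1.9, 0.2, 3.3]
opening: 0.423
```

```bash
python3 go.py 621.9 -31.6 80 -2.25
```

```text
at [622.  -31.8  79.6] tool-y deg -2.3 q [-0.24  0.69  1.37 -0.    1.08 -0.2 ] F [-1.9  0.2  3.3] op 37.3 t 33.7333
shift [ 0.01 -0.   -0.01] dist 0.0
rot [ 0.01  0.01 -0.01]
rot [ 2.000e-02 -1.000e-02  2.999e+01]
```

Call:
carry_out(translation=[[0,0,0],[0,0,0],[0,0,0],[0,0,0],[0,0,-1.0],[0,0,-2.0],[0,0,-3.0],[0,0,-3.4],[1,-1,-3.4],[2,-2,-3.4],[3,-3,-3.4],[4,-4,-3.4],[5,-5,-3.4],[5.8,-6,-3.4],[5.8,-6,-3.4]], delta_rot=[[0,0,0],[0,0,0],[0,0,0],[0,0,0],[0,0,0],[0,0,0],[0,0,0],[0,0,0],[0,0,0],[0,0,0],[0,0,0],[0,0,0],[0,0,0],[0,0,0],[0,0,0]], gripper=60)

```text
time: 34.98
ee_pos: [444.6, 153.0, 181.4]
ee_rot: [[0.036, 0.999, -0.002], [0.999, -0.036, -0.0], [-0.0, -0.002, -1.0]]
force: [0.4, -0.3, 0.5]
opening: 0.68
```

```bash
python3 go.py 392.9 308.1 14.5 -12.3
python3 - <<'E'
from meas import *
im=grab('top','t21'); crop(im,225,110,370,170,5.4,'c21')
sc=grab('scene','s21'); crop(sc,230,150,430,300,4,'s21c')
H,S,V=hsv(im)
m=box((V>190),300,118,350,165)
m=cv2.morphologyEx(m.astype(np.uint8),cv2.MORPH_OPEN,np.ones((5,5)))
c,s,a=rectfit('top',m,80); print(c,s,np.degrees(a),inclamp(c))
m=box((S>100)&(V>100),185,205,232,232); c,s,a=rectfit('top',m,12); print('cap',c,s,np.degrees(a))
E
```

```text
at [444.6 153.  181.4] tool-y deg -2.1 q [ 0.08  0.26  1.75 -0.    1.13  0.12] F [ 0.4 -0.3  0.5] op 59.9 t 34.9833
shift [ 5.11 -1.9   5.56] dist 234.0
rot [-0.01  0.    1.71]
rot [-1.000e-02 -2.000e-02 -2.829e+01]
[624.61755371 -28.28787994] [42.05658721923828, 109.1191177368164] 87.965225 [ 3.4 70.9]
cap [394.77532959 317.18145752] [32.35110092163086, 93.83869171142578] 77.95578
```

View pics/c21.png

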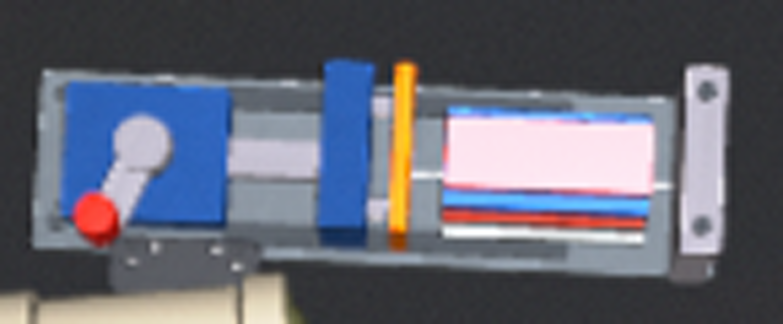

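View pics/t21.png

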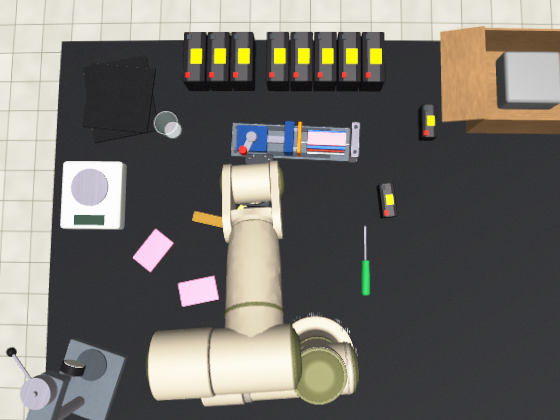

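View pics/s21c.png

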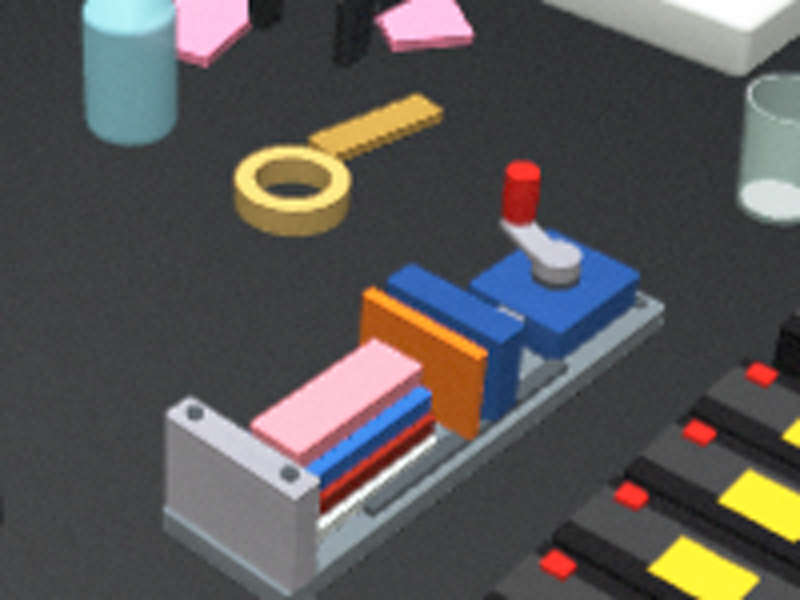

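Call:
carry_out(translation=[[1,-0.4,0],[2,-0.8,0],[3,-1.1,0.1],[4,-1.5,0.2],[5,-1.9,0.6],[5.11,-1.9,1.2],[5.11,-1.9,2.0],[5.11,-1.9,2.9],[5.11,-1.9,3.8],[5.11,-1.9,4.5],[5.11,-1.9,5.1],[5.11,-1.9,5.45],[5.11,-1.9,5.56],[5.11,-1.9,5.56],[5.11,-1.9,5.56]], delta_rot=[[0,0,0.4],[0,0,0.8],[0,0,1.2],[0,0,1.71],[0,0,1.71],[0,0,1.71],[0,0,1.71],[0,0,1.71],[0,0,1.71],[0,0,1.71],[0,0,1.71],[0,0,1.71],[0,0,1.71],[0,0,1.71],[0,0,1.71]])

```text
time: 36.33
ee_pos: [398.6, 305.4, 15.4]
ee_rot: [[0.216, 0.976, 0.003], [0.976, -0.216, -0.001], [-0.0, 0.003, -1.0]]
force: [0.9, -0.6, -0.1]
opening: 0.682
```

Call:
carry_out(translation=[[0,0,0],[0,0,0],[0,0,0],[0,0,0],[0,0,0],[0,0,0]], delta_rot=[[0,0,0],[0,0,0],[0,0,0],[0,0,0],[0,0,0],[0,0,0]], gripper=18)

```text
time: 36.83
ee_pos: [398.5, 305.5, 15.6]
ee_rot: [[0.216, 0.976, 0.003], [0.976, -0.216, -0.001], [0.0, 0.003, -1.0]]
force: [-2.2, 0.0, 3.9]
opening: 0.335
```

Call:
carry_out(translation=[[0,0,-0.6],[0,0,-1.4],[0,0,-2.4],[0,0,-3.6],[0,0,-4.8],[0,0,-5.8],[0,0,-5.8],[0,0,-5.8]], delta_rot=[[0,0,0],[0,0,0],[0,0,0],[0,0,0],[0,0,0],[0,0,0],[0,0,0],[0,0,0]])

```text
time: 37.5
ee_pos: [398.4, 305.7, 190.5]
ee_rot: [[0.216, 0.976, 0.005], [0.976, -0.216, 0.0], [0.002, 0.005, -1.0]]
force: [-0.2, -0.1, -2.3]
opening: 0.335
```

```bash
python3 go.py 621.9 -29.1 180 -2.25;  python3 - <<'E'
from h import *
sc=grab('scene'); crop(sc,230,60,430,210,4,'s22')
E
```

```text
at [398.4 305.7 190.5] tool-y deg -12.5 q [ 0.42  0.32  1.65 -0.    1.16  0.64] F [-0.2 -0.1 -2.3] op 29.5 t 37.5
shift [-9.29  9.68  0.39] dist 403.0
rot [ 0.05 -0.01 -1.7 ]
rot [-2.00e-02 -7.00e-02  2.83e+01]
```

View pics/s22.png

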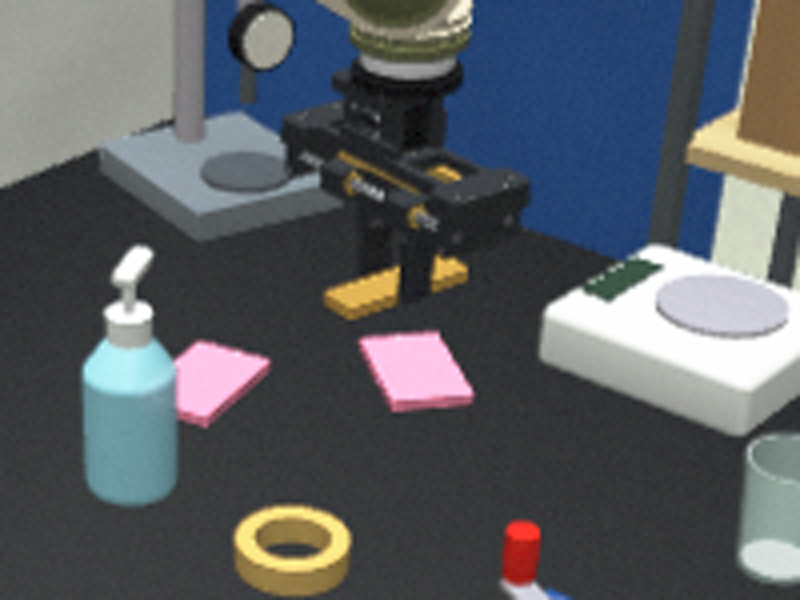

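Call:
carry_out(translation=[[-0.4,0.4,0],[-1.1,1.1,0],[-2.0,2.1,0],[-2.9,3.0,0],[-3.8,3.9,0],[-4.7,4.8,0],[-5.6,5.8,0],[-6.5,6.7,0],[-7.4,7.6,0],[-8.2,8.5,0],[-8.9,9.2,0],[-9.33,9.69,0],[-9.33,9.69,0],[-9.33,9.69,0.1],[-9.33,9.69,0.6],[-9.33,9.69,1.3],[-9.33,9.69,2.0],[-9.33,9.69,2.6],[-9.33,9.69,2.8],[-9.33,9.69,2.8]], delta_rot=[[0,0,0],[0,0,-0.2],[0,0,-0.4],[0,0,-0.6],[0,0,-0.8],[0,0,-1.0],[0,0,-1.2],[0,0,-1.4],[0,0,-1.6],[0.05,0,-1.7],[0.05,0,-1.7],[0.05,0,-1.7],[0.05,0,-1.7],[0.05,0,-1.7],[0.05,0,-1.7],[0.05,0,-1.7],[0.05,0,-1.7],[0.05,0,-1.7],[0.05,0,-1.7],[0.05,0,-1.7]])

```text
time: 39.22
ee_pos: [620.1, -29.5, 103.7]
ee_rot: [[0.038, 0.999, -0.007], [0.999, -0.038, 0.001], [0.001, -0.007, -1.0]]
force: [0.5, -0.3, -2.1]
opening: 0.335
```

Call:
carry_out(translation=[[0,0,0],[0,0,0]], delta_rot=[[0,0,0],[0,0,0]])

```text
time: 39.38
ee_pos: [620.1, -29.0, 104.5]
ee_rot: [[0.038, 0.999, -0.006], [0.999, -0.038, 0.001], [0.001, -0.006, -1.0]]
force: [0.0, 0.4, -0.6]
opening: 0.334
```

```bash
python3 go.py 621.9 -30.4 96.5 -2.25;  python3 - <<'E'
from h import *
im=grab('scene'); crop(im,230,150,430,300,4,'s23')
E
```

```text
at [620.1 -29.  104.5] tool-y deg -2.2 q [-0.23  0.66  1.36 -0.    1.13 -0.2 ] F [ 0.   0.4 -0.6] op 29.4 t 39.3833
shift [-0.04  0.06  0.27] dist 8.0
rot [-0.06 -0.01  0.01]
rot [ 1.000e-02 -1.000e-01 -2.999e+01]
```

View pics/s23.png

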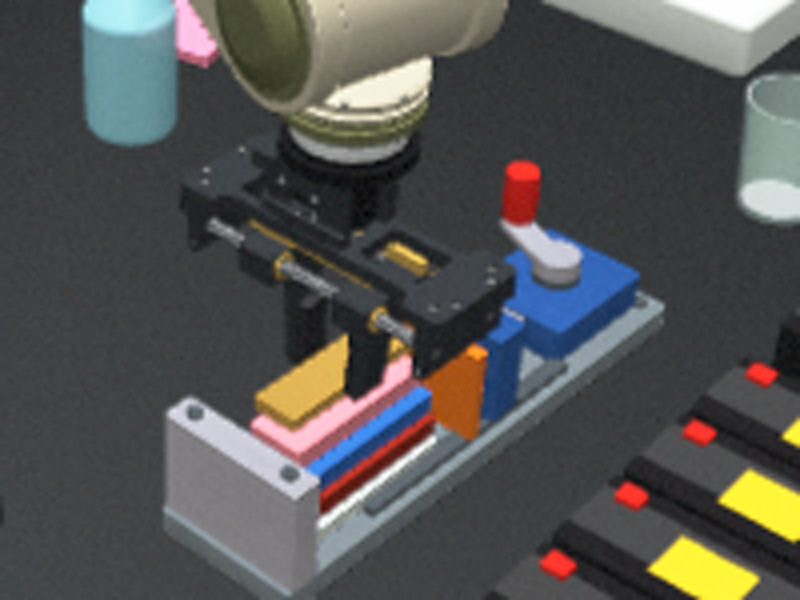

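Call:
carry_out(translation=[[-0.04,0.05,0.08],[-0.04,0.05,0.18],[-0.04,0.05,0.25],[-0.04,0.05,0.27],[-0.04,0.05,0.27]], delta_rot=[[-0.06,0,0],[-0.06,0,0],[-0.06,0,0],[-0.06,0,0],[-0.06,0,0]])

```text
time: 39.85
ee_pos: [621.6, -30.5, 96.3]
ee_rot: [[0.038, 0.999, -0.0], [0.999, -0.038, 0.0], [0.0, -0.0, -1.0]]
force: [0.3, 0.4, -1.2]
opening: 0.335
```

```bash
python3 go.py 621.9 -30.4 95.6 -2.25
```

```text
at [621.6 -30.5  96.3] tool-y deg -2.2 q [-0.24  0.67  1.36  0.    1.11 -0.2 ] F [ 0.3  0.4 -1.2] op 29.5 t 39.85
shift [0.   0.01 0.02] dist 1.0
rot [-0.   -0.    0.01]
rot [ 1.000e-02 -0.000e+00 -2.999e+01]
```

Call:
carry_out(translation=[[0,0,0],[0,0,0],[0,0,0],[0,0,0],[0,0,-0.5],[0,0,-1.2],[0,0,-2.0],[0,0,-2.6],[1,-0.1,-2.6],[2,-0.3,-2.6],[2.5,-3,-2.6],[2.5,-5,-2.6],[2.5,-6,-2.6],[2.5,-6,-2.6]], delta_rot=[[0,0,0],[0,0,0],[0,0,0],[0,0,0],[0,0,0],[0,0,0],[0,0,0],[0,0,0],[0,0,0],[0,0,0],[0,0,0],[0,0,0],[0,0,0],[0,0,0]], gripper=50)

```text
time: 41.02
ee_pos: [447.7, 51.2, 174.2]
ee_rot: [[0.038, 0.999, 0.0], [0.999, -0.038, 0.0], [0.0, 0.0, -1.0]]
force: [1.0, 0.1, 0.7]
opening: 0.566
```

Run:
```python
from meas import *
im=grab('top','t24'); crop(im,225,110,370,170,5.4,'c24')
sc=grab('scene','s24'); crop(sc,230,150,430,300,4,'s24c')
s=ctrl.get_state(); print(s['ee_pos'],s['opening'])
H,S,V=hsv(im)
m=box((S>180)&(V>150)&((H<8)|(H>172)),225,140,255,160); ys,xs=np.nonzero(m); print('knob',onz('top',xs.mean(),ys.mean(),102),m.sum())
```

```text
[443.96264423  52.03177658 173.44225716] 0.5710361498144392
knob [583.93276485 208.43220777 102.        ] 47
```

View pics/c24.png

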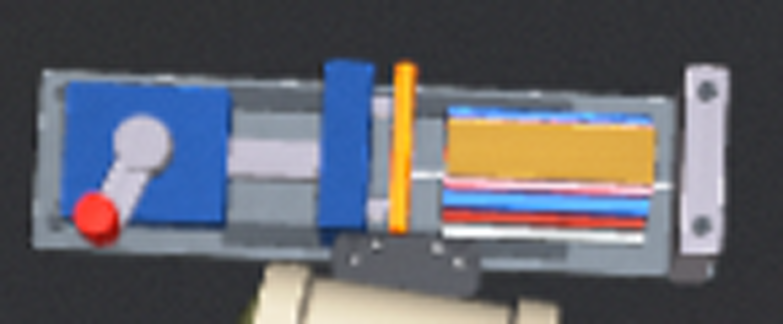

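View pics/s24c.png

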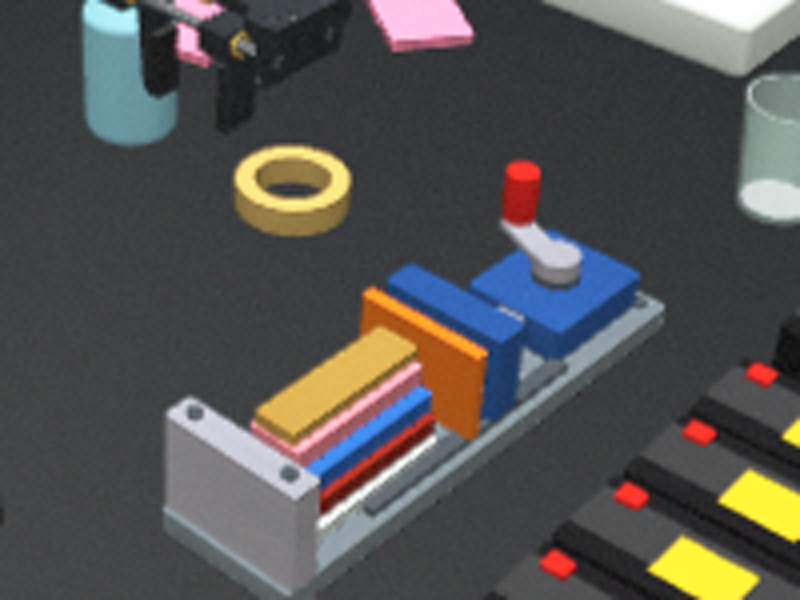

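```bash
python3 go.py 586.3 211 150 -2.25;python3 go.py 586.3 211 83 -2.25
```

```text
at [444.   52.  173.4] tool-y deg -2.1 q [-0.15  0.23  1.83  0.    1.09 -0.11] F [ 0.6 -0.2  0.5] op 50.3 t 41.1167
shift [5.47 4.55 0.76] dist 215.0
rot [-0.05 -0.01  0.02]
rot [ 2.000e-02 -8.000e-02 -2.998e+01]
at [444.   52.  173.4] tool-y deg -2.1 q [-0.15  0.23  1.83  0.    1.09 -0.11] F [ 0.6 -0.2  0.5] op 50.3 t 41.1167
shift [5.47 4.56 3.  ] dist 232.0
rot [-0.05 -0.01  0.02]
rot [ 2.000e-02 -8.000e-02 -2.998e+01]
```

Call:
carry_out(translation=[[0.9,0.7,0],[1.8,1.5,0.1],[2.9,2.4,0.3],[4,3.3,0.5],[5,4.1,0.7],[5.47,4.55,0.76],[5.47,4.55,0.76],[5.47,4.55,0.76],[5.47,4.55,0.76]], delta_rot=[[0,0,0],[0,0,0],[0,0,0],[-0.05,0,0],[-0.05,0,0],[-0.05,0,0],[-0.05,0,0],[-0.05,0,0],[-0.05,0,0]])

```text
time: 41.87
ee_pos: [586.1, 210.4, 150.2]
ee_rot: [[0.037, 0.999, -0.0], [0.999, -0.037, 0.001], [0.001, -0.0, -1.0]]
force: [-0.9, -0.2, 0.7]
opening: 0.564
```

```bash
python3 go.py 586.3 211 83 -2.25
```

```text
at [586.1 210.4 150.2] tool-y deg -2.1 q [0.16 0.61 1.31 0.   1.22 0.19] F [-0.9 -0.2  0.7] op 49.7 t 41.8667
shift [0.02 0.01 2.24] dist 67.0
rot [-0.   -0.01  0.02]
rot [ 1.000e-02 -0.000e+00 -2.998e+01]
```

Call:
carry_out(translation=[[0.02,0.01,0.5],[0.02,0.01,1.1],[0.02,0.01,1.7],[0.02,0.01,2.1],[0.02,0.01,2.24],[0.02,0.01,2.24]], delta_rot=[[0,0,0],[0,0,0],[0,0,0],[0,0,0],[0,0,0],[0,0,0]])

```text
time: 42.37
ee_pos: [586.1, 210.5, 82.6]
ee_rot: [[0.038, 0.999, -0.001], [0.999, -0.038, 0.001], [0.001, -0.001, -1.0]]
force: [-0.3, 0.3, 0.3]
opening: 0.565
```

Call:
carry_out(translation=[[0,0,0],[0,0,0],[0,0,0],[0,0,0],[0,0,0],[0,0,0]], delta_rot=[[0,0,0],[0,0,0],[0,0,0],[0,0,0],[0,0,0],[0,0,0]], gripper=10)

```text
time: 42.87
ee_pos: [585.3, 210.8, 83.2]
ee_rot: [[0.038, 0.999, -0.003], [0.999, -0.038, 0.001], [0.001, -0.003, -1.0]]
force: [-6.7, -0.3, 5.7]
opening: 0.256
```

```bash
python3 circ.py 631.8 189.3 18 -0.18 83
```

```text
155.2 [585.3 210.8  83.2] [-6.7 -0.3  5.7]
[[0.25, 0.18, 0.01], [0.49, 0.36, 0.01], [0.68, 0.59, 0.01], [0.84, 0.84, 0.01], [0.95, 1.12, 0.01], [1.0, 1.42, 0.0], [1.0, 1.72, 0.0], [0.95, 2.01, 0.0], [0.85, 2.29, 0.0], [0.7, 2.55, 0.0], [0.5, 2.78, -0.0], [0.27, 2.96, -0.0], [0.0, 3.11, -0.0], [-0.28, 3.2, -0.0], [-0.58, 3.24, -0.0], [-0.88, 3.23, -0.0], [-1.17, 3.16, -0.0], [-1.45, 3.04, -0.0]]
```

Call:
carry_out(translation=[[0.25,0.18,0.01],[0.49,0.36,0.01],[0.68,0.59,0.01],[0.84,0.84,0.01],[0.95,1.12,0.01],[1.0,1.42,0.0],[1.0,1.72,0.0],[0.95,2.01,0.0],[0.85,2.29,0.0],[0.7,2.55,0.0],[0.5,2.78,0.0],[0.27,2.96,0.0],[0.0,3.11,0.0],[-0.28,3.2,0.0],[-0.58,3.24,0.0],[-0.88,3.23,0.0],[-1.17,3.16,0.0],[-1.45,3.04,0.0]], delta_rot=[[0,0,0],[0,0,0],[0,0,0],[0,0,0],[0,0,0],[0,0,0],[0,0,0],[0,0,0],[0,0,0],[0,0,0],[0,0,0],[0,0,0],[0,0,0],[0,0,0],[0,0,0],[0,0,0],[0,0,0],[0,0,0]])

```text
time: 44.37
ee_pos: [674.3, 165.0, 83.3]
ee_rot: [[0.037, 0.999, -0.004], [0.999, -0.037, 0.003], [0.003, -0.004, -1.0]]
force: [-2.7, 7.1, 0.8]
opening: 0.257
```

```bash
python3 circ.py 631.8 189.3 18 -0.16 83
python3 - <<'E'
from meas import *
im=grab('top'); crop(im,225,110,370,170,5.4,'c25')
sc=grab('scene'); crop(sc,230,150,430,300,4,'s25')
E
```

```text
-29.8 [674.3 165.   83.3] [-2.7  7.1  0.8]
[[-0.24, -0.11, 0.01], [-0.44, -0.29, 0.01], [-0.61, -0.49, 0.01], [-0.74, -0.72, 0.01], [-0.84, -0.97, 0.01], [-0.9, -1.23, 0.01], [-0.91, -1.5, 0.01], [-0.88, -1.76, 0.01], [-0.81, -2.02, 0.02], [-0.7, -2.26, 0.02], [-0.55, -2.48, 0.02], [-0.36, -2.68, 0.02], [-0.15, -2.84, 0.02], [0.08, -2.97, 0.02], [0.33, -3.06, 0.02], [0.59, -3.1, 0.02], [0.86, -3.11, 0.03], [1.12, -3.07, 0.03]]
```

View pics/s25.png

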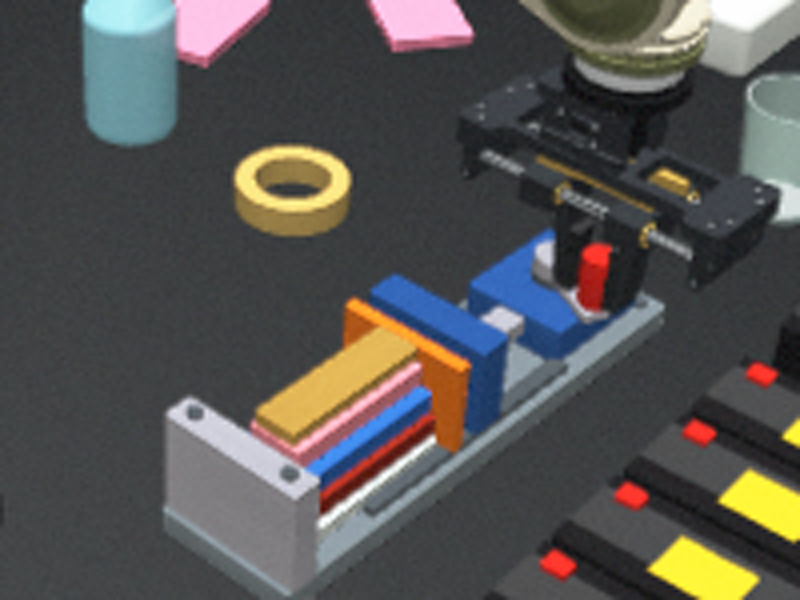

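View pics/c25.png

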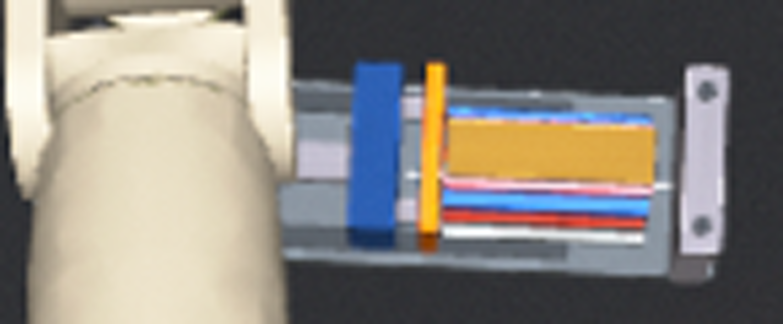

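Call:
carry_out(translation=[[-0.24,-0.11,0.01],[-0.44,-0.29,0.01],[-0.61,-0.49,0.01],[-0.74,-0.72,0.01],[-0.84,-0.97,0.01],[-0.9,-1.23,0.01],[-0.91,-1.5,0.01],[-0.88,-1.76,0.01],[-0.81,-2.02,0.02],[-0.7,-2.26,0.02],[-0.55,-2.48,0.02],[-0.36,-2.68,0.02],[-0.15,-2.84,0.02],[0.08,-2.97,0.02],[0.33,-3.06,0.02],[0.59,-3.1,0.02],[0.86,-3.11,0.03],[1.12,-3.07,0.03]], delta_rot=[[0,0,0],[0,0,0],[0,0,0],[0,0,0],[0,0,0],[0,0,0],[0,0,0],[0,0,0],[0,0,0],[0,0,0],[0,0,0],[0,0,0],[0,0,0],[0,0,0],[0,0,0],[0,0,0],[0,0,0],[0,0,0]])

```text
time: 45.97
ee_pos: [581.6, 200.5, 83.3]
ee_rot: [[0.038, 0.999, -0.009], [0.999, -0.038, 0.0], [-0.0, -0.009, -1.0]]
force: [-7.1, -3.1, 5.5]
opening: 0.256
```

```bash
python3 circ.py 631.8 189.3 10 -0.12 83
python3 - <<'E'
from meas import *
im=grab('top'); crop(im,225,110,370,170,5.4,'c26')
sc=grab('scene'); crop(sc,230,150,430,300,4,'s26')
E
```

```text
167.4 [581.6 200.5  83.3] [-7.1 -3.1  5.5]
[[0.19, 0.1, 0.01], [0.37, 0.17, 0.01], [0.55, 0.26, 0.01], [0.71, 0.37, 0.01], [0.86, 0.51, 0.0], [1.0, 0.65, 0.0], [1.11, 0.82, 0.0], [1.21, 0.99, 0.0], [1.28, 1.18, -0.0], [1.33, 1.38, -0.0]]
```

View pics/s26.png

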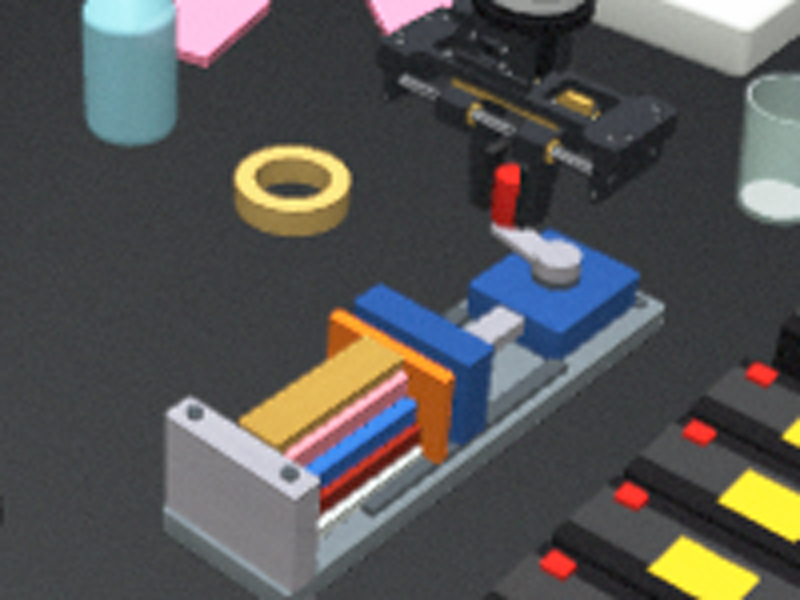

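View pics/c26.png

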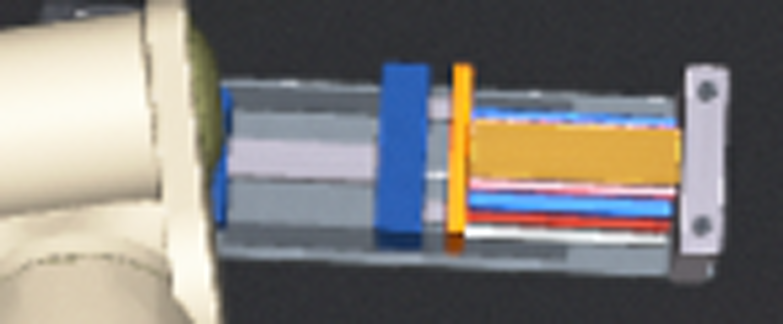

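Call:
carry_out(translation=[[0.19,0.1,0.01],[0.37,0.17,0.01],[0.55,0.26,0.01],[0.71,0.37,0.01],[0.86,0.51,0.0],[1.0,0.65,0.0],[1.11,0.82,0.0],[1.21,0.99,0.0],[1.28,1.18,0.0],[1.33,1.38,0.0]], delta_rot=[[0,0,0],[0,0,0],[0,0,0],[0,0,0],[0,0,0],[0,0,0],[0,0,0],[0,0,0],[0,0,0],[0,0,0]])

```text
time: 46.9
ee_pos: [624.7, 238.4, 83.3]
ee_rot: [[0.037, 0.999, -0.01], [0.999, -0.037, -0.002], [-0.002, -0.01, -1.0]]
force: [-5.1, -10.4, 3.1]
opening: 0.253
```

```bash
python3 circ.py 631.8 189.3 4 -0.1 83
python3 - <<'E'
from meas import *
im=grab('top','t27'); crop(im,225,110,370,170,5.4,'c27')
sc=grab('scene','s27'); crop(sc,270,190,390,280,6.6,'s27c')
def edges(im):
    H,S,V=hsv(im); out=[]
    for v in range(127,150,3):
        r=np.arange(275,330)
        bl=(H[v,r]>100)&(H[v,r]<125)&(S[v,r]>150)
        b=im[v,r,2].astype(float)-im[v,r,0]; o=im[v,r,0].astype(float)-im[v,r,2]
        out.append((v,r[b>60].max() if (b>60).any() else None, r[(o>100)].min() if (o>100).any() else None))
    return out
print(edges(cv2.imread('pics/t24.png')[:,:,::-1]));print(edges(im))
E
```

```text
98.2 [624.7 238.4  83.3] [ -5.1 -10.4   3.1]
[[0.03, 0.16, 0.01], [0.04, 0.33, 0.01], [0.03, 0.5, 0.0], [-0.0, 0.66, 0.0]]
[(127, np.int64(293), np.int64(298)), (130, np.int64(328), np.int64(298)), (133, np.int64(293), np.int64(298)), (136, np.int64(293), np.int64(298)), (139, np.int64(293), np.int64(297)), (142, np.int64(293), np.int64(297)), (145, np.int64(315), np.int64(297)), (148, np.int64(329), np.int64(297))]
[(127, np.int64(306), np.int64(310)), (130, np.int64(327), np.int64(309)), (133, np.int64(305), np.int64(309)), (136, np.int64(306), np.int64(309)), (139, np.int64(305), np.int64(309)), (142, np.int64(305), np.int64(309)), (145, np.int64(313), np.int64(309)), (148, np.int64(329), np.int64(309))]
```

View pics/c27.png

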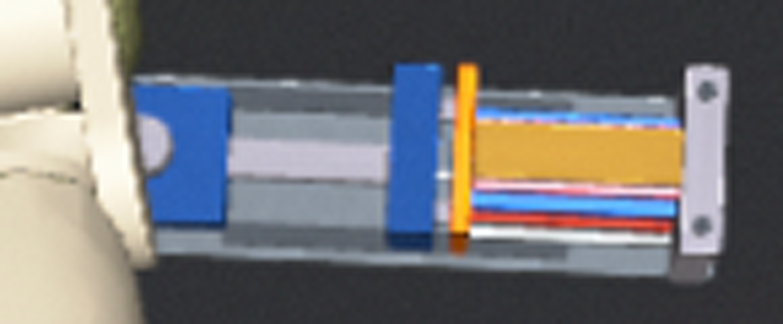

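View pics/s27c.png

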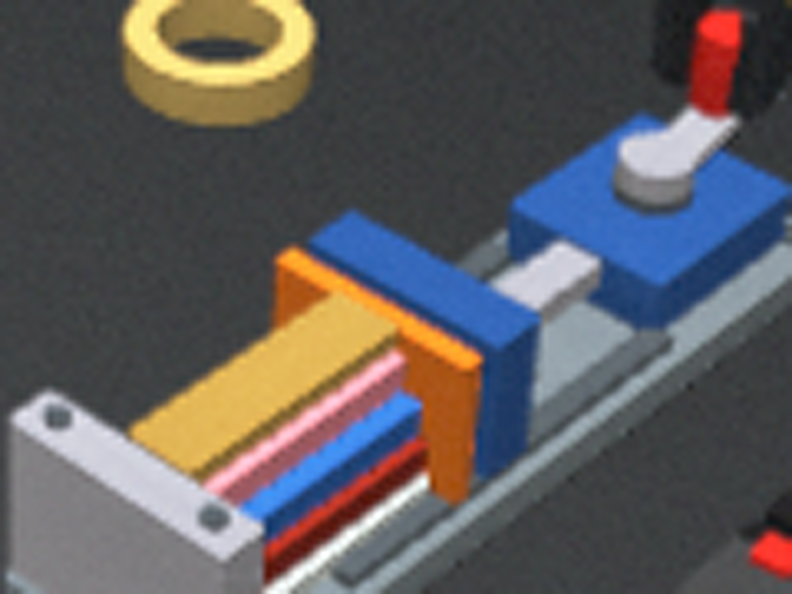

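```bash
cat > gap.py <<'E'
from meas import *
def edges(im):
    f=im.astype(float); J=[];P=[];Fn=[]
    rows=[128,129,132,133,134,135,136]
    for v in rows:
        r=f[v]; b=r[:,2]-r[:,0]; o=r[:,0]-r[:,2]
        # orange peak
        k=280+int(np.argmax((o*((r[:,1]<190)))[280:330])) 
        k=280+int(np.nonzero(o[280:330]>110)[0][0])
        hi=o[k:k+3].max(); th=hi/2
        j=k
        while o[j]>th: j-=1
        xo=j+(th-o[j])/(o[j+1]-o[j])
        kb=k-1
        while b[kb]<60: kb-=1
        hb=b[kb-3]; th=hb/2; j=kb-2
        while b[j]>th: j+=1
        xb=j-1+(b[j-1]-th)/(b[j-1]-b[j])
        y=lambda x:onz('top',x,v,89)
        J.append(y(xb)@np.r_[d,0]);P.append(y(xo)@np.r_[d,0])
    return np.median(J),np.median(P)
if __name__=='__main__':
    a=edges(cv2.imread('pics/t24.png')[:,:,::-1])
    for n in ['t18','t13','t10']: print(n,np.round(edges(cv2.imread(f'pics/{n}.png')[:,:,::-1]),2))
    print('t24',np.round(a,2),'gap',a[0]-a[1])
    b=edges(cv2.imread(f'pics/{sys.argv[1]}.png')[:,:,::-1])
    print(np.round(b,2),'gap',b[0]-b[1],'jaw shift',a[0]-b[0],'pad shift',a[1]-b[1])
E
python3 gap.py t27
```

```text
t18 [90.76 78.29]
t13 [90.75 78.34]
t10 [90.77 78.35]
t24 [90.77 78.33] gap 12.437259952513642
[54.88 46.46] gap 8.42069394780961 jaw shift 35.886194302223515 pad shift 31.869628297519483
```

Call:
carry_out(translation=[[0.03,0.16,0.01],[0.04,0.33,0.01],[0.03,0.5,0.0],[0.0,0.66,0.0],[0.0,0.66,0.0]], delta_rot=[[0,0,0],[0,0,0],[0,0,0],[0,0,0],[0,0,0]])

```text
time: 47.42
ee_pos: [645.2, 236.2, 83.3]
ee_rot: [[0.038, 0.999, -0.01], [0.999, -0.038, -0.003], [-0.003, -0.01, -1.0]]
force: [-3.9, -6.9, 1.7]
opening: 0.26
```

```bash
python3 circ.py 631.8 189.3 1 -0.1 83
python3 - <<'E'
from meas import *
im=grab('top','t28'); crop(im,225,110,370,170,5.4,'c28')
E
python3 gap.py t28
```

```text
74.1 [645.2 236.2  83.3] [-3.9 -6.9  1.7]
[[-0.01, 0.17, 0.01]]
t18 [90.76 78.29]
t13 [90.75 78.34]
t10 [90.77 78.35]
t24 [90.77 78.33] gap 12.437259952513642
[52.2  46.37] gap 5.827329769304917 jaw shift 38.572491404891736 pad shift 31.96256122168301
```

View pics/c28.png

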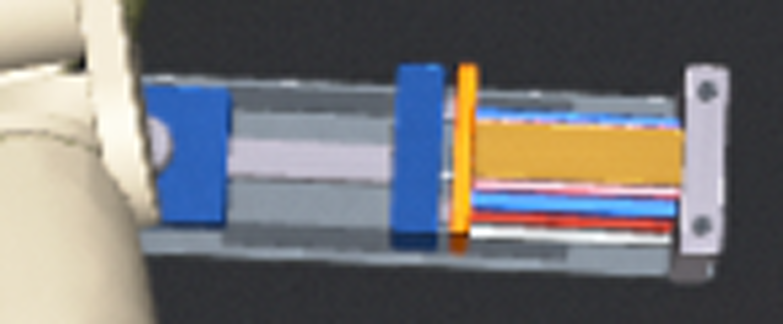

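Call:
carry_out(translation=[[0,0,0],[0,0,0],[0,0,0],[0,0,0],[0,0,-0.6],[0,0,-1.5],[0,0,-2.5],[0,0,-3.5],[0,-1,-3.6],[0,-2.5,-3.6],[0,-4,-3.6],[0,-5.5,-3.6],[0,-6.8,-3.6],[0,-7.5,-3.6],[0,-7.5,-3.6],[0,-7.5,-3.6]], delta_rot=[[0,0,0],[0,0,0],[0,0,0],[0,0,0],[0,0,0],[0,0,0],[0,0,0],[0,0,0],[0,0,0],[0,0,0],[0,0,0],[0,0,0],[0,0,0],[0,0,0],[0,0,0],[0,0,0]], gripper=50)

```text
time: 48.8
ee_pos: [420.8, 245.4, 194.1]
ee_rot: [[0.036, 0.999, -0.008], [0.999, -0.037, -0.003], [-0.003, -0.008, -1.0]]
force: [1.2, 0.6, 1.0]
opening: 0.567
```

```bash
python3 - <<'E'
from meas import *
im=grab('top','t29'); crop(im,225,110,370,170,5.4,'c29')
sc=grab('scene','s29'); crop(sc,270,180,410,290,5.7,'s29c')
s=ctrl.get_state();print(s['ee_pos'],s['force'],s['time'])
H,S,V=hsv(im)
m=box((H>12)&(H<28)&(S>120)&(V>150)&(im[...,2]>50),313,126,352,150); m=cv2.morphologyEx(m.astype(np.uint8),cv2.MORPH_OPEN,np.ones((3,3)))
c,sz,a=rectfit('top',m,92); print('cap',c,sz,np.degrees(a),inclamp(c))
E
python3 gap.py t29|tail -1
```

```text
[422.30863794 245.08702372 193.59372347] [ 0.47017348  0.30964174 -0.51019501] 48.9
cap [620.71337891 -42.97900009] [28.826921463012695, 104.80077362060547] 90.29638 [ 0.1 56.1]
[52.18 46.39] gap 5.794160632983015 jaw shift 38.591152042483564 pad shift 31.948052722952937
```

View pics/c29.png

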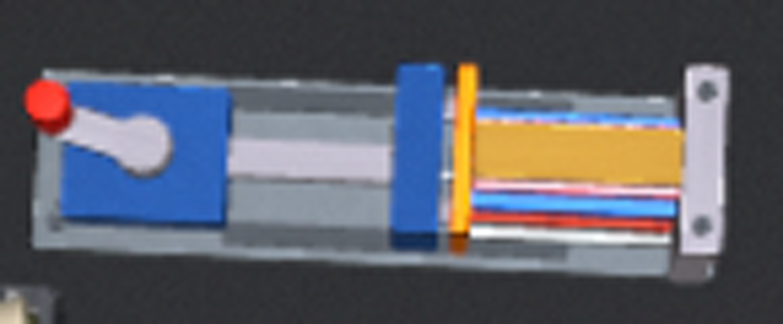

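View pics/s29c.png

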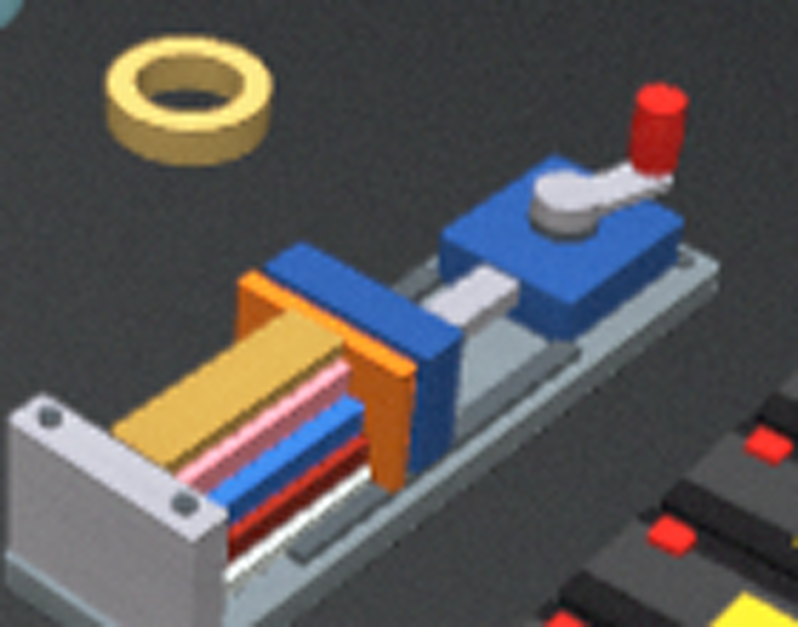

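View pics/t29.png

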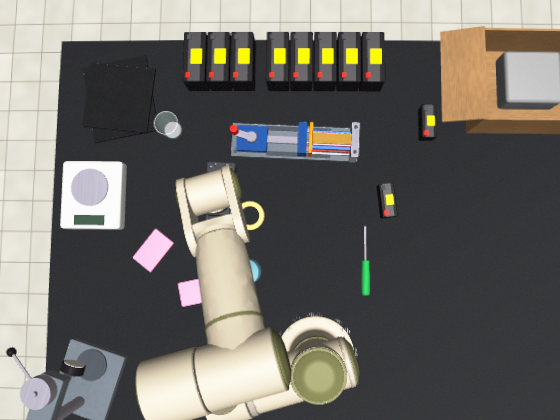

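```bash
python3 -c "
from bench import ctrl
print(ctrl.hand_in())"
```

```text
the job is handed in; nothing more can be done
None
```

I opened the clamp, built the stack and cranked the jaw shut on it. The job was handed in at about 49 s of the 210 s allowed.

- **Stack:** From the bottom it runs base plate, red 62, blue 54, pink 38, brass cap. No green slab was on the bench. I left the pink plates shaped like the base plate alone.
- **Crank:** The knob slipped out of the grip once while I was opening the clamp. I gripped it again and finished, ending at about 142 mm open.

Last checks, from pictures taken after letting go:

- **Stack position:** The pad stopped advancing while the jaw kept moving. The cap's centre measured 56 mm from the fence face (nominal 55), so the stack is against the fence.
- **Pad:** It is pushed in about 6.6 mm of 12. The jaw-to-pad gap and the crank angle (6.5 mm) agree.
- **Centring:** The tool let go of each part within about 0.6 mm of the white line. The picture estimates for individual parts disagreed by 1 to 3 mm. That is within the 2 mm calibration error, except the pink slab's 3.4 mm, where the colour mask also caught some blue. I did not resolve the difference further.
- **Base plate angle:** It measured about 2° off the clamp's direction when laid. That fit is coarse at this pixel size, and I did not measure its angle again after the jaw closed.
- **Beaker and robot:** The beaker is still standing in its place, and the robot is touching nothing.

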